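# Load a push-push disc holder and latch both holders

### The job

Of the two push-push disc holders, one is latched down and empty, the other has popped up with a thick disc lying on its plate. Press the empty plate once so that it pops up, take the wide and then the narrow ceramic disc from their slanted stands and stack them flat and centred on that plate, wide one below, and then press the stack down until the plate latches. After that, latch the other holder down with its thick disc still centred on it, and leave the bottles and glassware where they stand.

Things in the scene. Friction and masses are not known exactly. Their poses are not given: they have to be found in the camera images.
- holder_1: Round push-push disc holder (one of two alike): aluminium cup fixed to the bench, 92 across (foot 100, two foot lugs reach 62 from the axis along its y), inside 76 across, rim at 50. Origin at the underside centre, z up. In the cup is a round steel spring plate 40 across on a stem. It starts latched down and empty.
- holder_2: Round push-push disc holder (one of two alike): aluminium cup fixed to the bench, 92 across (foot 100, two foot lugs reach 62 from the axis along its y), inside 76 across, rim at 50. Origin at the underside centre, z up. In the cup is a round steel spring plate 40 across on a stem. It starts popped up, with the thick disc on its plate.
- holder_1_plate (a joint): Press depth of holder_1's plate (m): 0 = popped up (top 59 mm above the bench, 9 above the rim), 0.0134 = latched (4.4 below the rim), 0.020 = bottom stop. Pressing past 0.0175 and letting go latches it if it was up, and lets it spring up if it was latched; pressing less far changes nothing. The spring pushes back with 2.5 N (up) to 4.5 N (bottom). Press at 0.1 m/s or slower.
- holder_2_plate (a joint): The same for holder_2's plate: 0 = popped up, 0.0134 = latched, 0.020 = bottom stop; press past 0.0175 and let go. On either holder, a damper adds 40 N per m/s of plate speed; press straight down near the middle; where discs lie on the plate, press on the top disc.
- holder_1_plate_top (a point): Centre of the top face of holder_1's plate; z up.
- holder_2_plate_top (a point): Centre of the top face of holder_2's plate; z up.
- disc_wide: Wide white porous ceramic disc, 58 across, 9 thick, 55 g. Origin at the centre of its underside, z along its axis out of its top face. It starts lying on stand_wide, tilted 35 degrees.
- disc_narrow: Narrow white porous ceramic disc, 46 across, 9 thick, 40 g. Origin at the centre of its underside, z along its axis out of its top face. It starts lying on stand_narrow, tilted 35 degrees.
- disc_thick: Thick white porous ceramic disc, 54 across, 12 thick, 60 g. Origin at the centre of its underside, z along its axis. It starts lying on the popped-up plate of holder_2.
- stand_wide: Grey plastic stand, fixed, foot 84x66; origin at the underside centre. disc_wide lies on a boss 28 across; the boss face, centred at (0,0,80), is tilted 35 deg: its normal leans from +z to the stand's -x (downhill). Two 6 mm pins touch the rim 30 deg either side of downhill, 6 high. 14 mm free under the disc, then a plate 60 (along the slope) x 40. Grip the rim across the slope (stand's y); lift along the normal.
- stand_narrow: Grey plastic stand, fixed, foot 84x66; origin at the underside centre. disc_narrow lies on a boss 28 across; the boss face, centred at (0,0,80), is tilted 35 deg: its normal leans from +z to the stand's -x (downhill). Two 6 mm pins touch the rim 30 deg either side of downhill, 6 high. 14 mm free under the disc, then a plate 60 (along the slope) x 40. Grip the rim across the slope (stand's y); lift along the normal.
- vial: Bystander, loose: screw-cap sample vial, 30 across, 58 tall mm. Origin at the centre of its underside, upright.
- stopper: Bystander, loose: ground glass stopper on its head, 30 across, 32 tall mm. Origin at the centre of its underside, upright.
- rubber_bung: Bystander, loose: dark rubber bung, 32 across, 26 tall mm. Origin at the centre of its underside, upright.
- beaker: Bystander, loose: low glass beaker, 68 across, 75 tall mm. Origin at the centre of its underside, upright.
- flask: Bystander, loose: open conical glass flask, 91 across at the foot, 146 tall mm. Origin at the centre of its underside, upright.
- salt_jar: Bystander, loose: wide-mouth jar, 64 across, 75 tall mm. Origin at the centre of its underside, upright.
- tip_box: Bystander, fixed at the back left: pipette tip box, 108 x 136, 77 tall. Origin at the centre of its underside.
Mind the look-alikes: they are no part of the job. Leave any pink look-alike of the holder_2 alone.

How it is judged:
On the way, in this order (a step that is already met when the one before it is completed fails the run):
1. holder_1's plate has been released and stands up (value of joint holder_1_plate below 0.002 m), for 0.2 s.
2. the wide disc lies let go, flat and centred on the raised plate (value of joint holder_1_plate below 0.003 m and horizontal distance between disc_wide and holder_1_plate_top below 0.006 m and z of disc_wide in the frame of holder_1_plate_top between -0.003 and 0.003 m and angle between disc_wide's own z axis and vertical below 0.1 rad and contact force between the fingers and disc_wide below 0.3 N), for 0.2 s.
3. the narrow disc lies let go, flat and centred on the wide one, plate still up (value of joint holder_1_plate below 0.003 m and horizontal distance between each of disc_wide, disc_narrow and holder_1_plate_top below 0.006 m and z of disc_wide in the frame of holder_1_plate_top between -0.003 and 0.003 m and angle between each of disc_wide, disc_narrow's own z axis and vertical below 0.1 rad and z of disc_narrow in the frame of holder_1_plate_top between 0.006 and 0.012 m and contact force between the fingers and disc_narrow below 0.3 N), for 0.2 s.
4. holder_1 is latched down with the stack on it (value of joint holder_1_plate between 0.0118 and 0.0146 m and horizontal distance between each of disc_wide, disc_narrow and holder_1_plate_top below 0.006 m and z of disc_wide in the frame of holder_1_plate_top between -0.003 and 0.003 m and angle between each of disc_wide, disc_narrow's own z axis and vertical below 0.1 rad and z of disc_narrow in the frame of holder_1_plate_top between 0.006 and 0.012 m and contact force between the fingers and disc_narrow below 0.3 N and contact force between the fingers and holder_1 below 0.3 N), for 0.3 s.
5. holder_2 is latched down with its thick disc on it (value of joint holder_2_plate between 0.0118 and 0.0146 m and horizontal distance between disc_thick and holder_2_plate_top below 0.006 m and z of disc_thick in the frame of holder_2_plate_top between -0.003 and 0.003 m and angle between disc_thick's own z axis and vertical below 0.1 rad and contact force between the fingers and disc_thick below 0.3 N and contact force between the fingers and holder_2 below 0.3 N), for 0.3 s.
At the end, for the whole second after the job is handed in: Both plates latched (pressed 11.8 to 14.6 mm), still and untouched. Holder_1: wide disc on the plate, narrow on the wide one; holder_2: thick disc on the plate. All discs flat (0.1 rad) and within 6 mm of their plate's axis, narrow also of the wide one's (value of joint holder_1_plate between 0.0118 and 0.0146 m and value of joint holder_2_plate between 0.0118 and 0.0146 m and horizontal distance between each of disc_wide, disc_narrow and holder_1_plate_top below 0.006 m and z of disc_wide in the frame of holder_1_plate_top between -0.003 and 0.003 m and angle between each of disc_wide, disc_narrow, disc_thick's own z axis and vertical below 0.1 rad and z of disc_narrow in the frame of holder_1_plate_top between 0.006 and 0.012 m and horizontal distance between disc_narrow and disc_wide below 0.006 m and horizontal distance between disc_thick and holder_2_plate_top below 0.006 m and z of disc_thick in the frame of holder_2_plate_top between -0.003 and 0.003 m and linear speed of each of disc_wide, disc_narrow, disc_thick below 0.02 m/s and velocity of joint each of holder_1_plate, holder_2_plate below 0.01 m/s).
It fails at once if a bystander is pushed more than 25 mm or tipped over (distance of any of vial, stopper, rubber_bung, beaker, flask, salt_jar from where it was at the start of the episode above 0.025 m or angle between any of vial, stopper, rubber_bung, beaker, flask, salt_jar's own z axis and vertical above 0.4 rad).
It fails at once if the thick disc is taken or pushed off its plate (horizontal distance between disc_thick and holder_2_plate_top above 0.015 m).
It also fails if it takes over 72 s, if anything falls off the work surface, if the arm or the gripper's body presses on something with over 40 N, if the wrist force passes 120 N, or if a joint passes its speed limit or range.

### The arm

A 6-joint arm with a two-finger parallel gripper is mounted at the origin on the work surface; the furniture and walls round the work are solid. World frame = base frame: x ahead of the robot, y to its left, z up, the work surface at z = 0. Lengths are in m, angles in rad, forces in N, time in s.
With the tool pointing down it reaches from about 0.275 to 0.725 m from the base axis. Payload 5.6 kg.
Tool frame: the origin (TCP) lies midway between the tips of the shut fingers; the grasp point (between the pads) lies 19 mm behind it; z points along the fingers, y is the direction in which the jaws open and shut (so a half turn about z gives the same grasp; the last joint's range is limited). The gripper opens to 85 mm and grips with 20 to 120 N. Pads are 22 mm wide; open, the fingers measure 114 mm over their backs; the gripper's body (76 mm by 85 mm) begins 54 mm behind the grasp point. The pads swing forward as they close: fully open they stand 13 mm farther back than shut.
Start: joints at [1.432, 0.255, 0.108, 0, -1.424, -0.285], TCP at [0.226, 0.501, 0.231] pointing down, gripper open.
Joint ranges: [-2.95, 2.95], [-1.21, 1.97], [-1.09, 1.5], [-2.87, 1.71], [-2.94, -0.07], [-3.05, 3.05]. Speed limits (rad/s): [2.57, 2.57, 3.14, 3.14, 3.14, 3.14].

### API

Orientations are given as a rotation vector (axis times angle).
In Python, from plant import state, capture, calibration, job_done gives the robot as it stands.
- The arm moves only by the tool step_arm, never from a script. Its argument "increments" is one flat list of numbers, 7 for each row, row after row: the opening, from 0 (shut) to 1 (fully open), then the shift along the tool's x, y, z in mm, then the turn, a rotation vector about the tool's x, y, z in rad. In form: [claw, dx, dy, dz, rx, ry, rz, claw, dx, dy, dz, rx, ry, rz, ...]. A call has 1 to 12 rows; each row is the pose to reach, as a shift and turn from the pose commanded when the call began, along the tool's axes at that moment; what a row does not reach only later rows make up. A row lasts 1/10 s, in which the tool goes at most 50 mm and 8.59 degrees, less where a joint would pass 70% of its speed; a pose out of reach is approached as far as the arm can. A call with a gripper value outside its range is refused whole. The fingers move at their own pace and stop on an object; the grip force is fixed at half the most. Time passes only in rows, so rows that repeat a pose let the fingers close. It gives the time, the measured TCP pose, the force and the opening at its end, in the units of the state.
- state(): the state, without advancing time (a new reading comes with each control period).
- capture(name): name is "scene" or "top" or "wrist"; returns the picture (400x640x3 uint8, blue, green, red); there is no depth.
- calibration(name): a dict with "fx", "fy", "cx", "cy" (pixels), "xyz" and "attitude" of the camera in the world; the wrist camera has in their place "T_tool_cam" (4x4, takes a point from camera to tool coordinates, whose origin is the TCP and whose axes are the flange's). Camera axes: x right, y up, looking along -z (the intrinsics and any distortion apply to the point x, -y, -z); pixel columns grow to the right and rows downward; lengths in m; the calibration is good to about 2 mm. A picture is of the moment at which its call begins: read the wrist's pose just before it. calibration takes no time and is no camera call.
- job_done(): hands the job in, once; it reports no verdict.
The state is a dict: "time_s": time; "q": joint angles; "qvel": joint speeds; "effort": joint torques, N m; "tcp_pos": TCP position; "tool_rot": TCP orientation; "force": force on the tool from outside, world axes, zero at the start; "wrist_torque": the same for the moment, N m; "width": opening from 0.0 (shut) to 1.0 (fully open).
Only numpy, scipy, OpenCV 4.12 (cv2) and the standard library are available. Lean on these libraries where they do the work, as an engineer would, in place of code of your own. Each camera call takes 0.05 s, during which the arm holds its last target.

## Working session

There is one attempt and no reset: what is moved stays moved. The work goes in short steps, Python scripts to look and compute and a tool call to move; the robot and the scene stay as the last step left them, time stands still between calls to the robot, and variables do not carry over. Pictures are saved under pics/ and viewed, and the job is handed in when it is done.

Besides the shell and the picture viewer there is one more tool, called after ">>>" in YAML: its name, and indented under it one key for each argument. step_arm: Moves the arm, as the interface text tells. Its arguments: {"type":"object","properties":{"increments":{"type":"array"}},"required":["increments"]}

```bash
mkdir -p pics; ls
python3 - <<'E'
from plant import *
import cv2
s=state();print(s)
for n in("scene","top","wrist"):
    c=calibration(n);print(n,c)
    cv2.imwrite(f"pics/{n}0.png",capture(n))
E
```

```text
pics
{'time_s': 0.0, 'q': array([ 1.43155830e+00,  2.55758684e-01,  1.06977492e-01, -4.56706536e-04,
       -1.42384431e+00, -2.84620318e-01]), 'qvel': array([ 0.00109435, -0.00041238,  0.00177838,  0.00033909,  0.00094313,
       -0.00039739]), 'effort': array([-7.49410847e-04, -3.86626983e+01,  2.37935597e+01,  5.36507785e+00,
       -6.26149427e-03, -1.82504090e-05]), 'tcp_pos': array([0.22594436, 0.50091513, 0.23038164]), 'tool_rot': array([ 3.06946775e+00, -6.60535013e-01, -4.98719184e-04]), 'force': array([0.49709064, 0.73461444, 0.73446256]), 'wrist_torque': array([-0.01799049, -0.01350785,  0.00813431]), 'width': 0.999707712514732}
scene {'fx': 389.8168674940489, 'fy': 389.8168674940489, 'cx': 322.0161753451875, 'cy': 201.7865218447934, 'xyz': array([-0.03388974, -0.33682556,  0.64897613]), 'attitude': array([ 0.79595458, -0.43091666, -0.90719555])}
top {'fx': 411.0706432373839, 'fy': 411.0706432373839, 'cx': 317.31443412083837, 'cy': 194.74164818823849, 'xyz': array([0.32573231, 0.00319056, 0.99118484]), 'attitude': array([ 0.15966785, -0.15348952, -1.47436737])}
wrist {'fx': 278.02676887135453, 'fy': 278.02676887135453, 'cx': 318.166202258001, 'cy': 198.11507698799724, 'T_tool_cam': array([[-6.52535198e-04,  9.44272787e-01,  3.29163299e-01,
         8.46581885e-02],
       [ 9.99999555e-01,  3.91764021e-04,  8.58548946e-04,
        -7.67849705e-04],
       [ 6.81750069e-04,  3.29163712e-01, -9.44272623e-01,
        -1.43073109e-01],
       [ 0.00000000e+00,  0.00000000e+00,  0.00000000e+00,
         1.00000000e+00]])}
```

View pics/scene0.png

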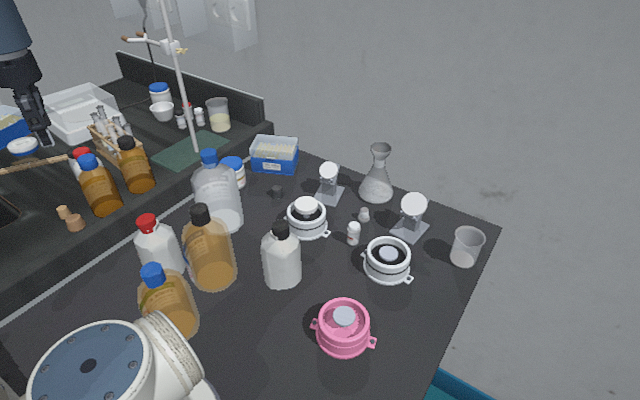

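View pics/top0.png

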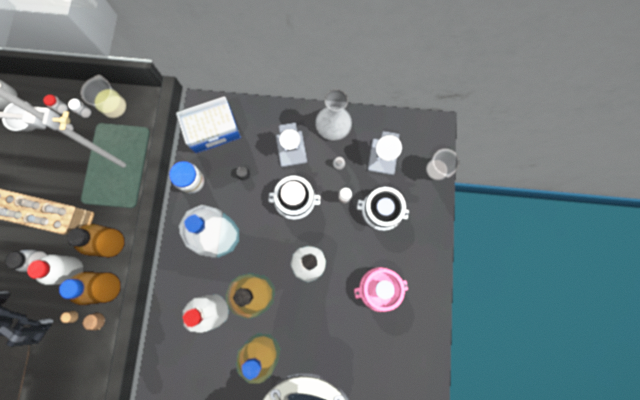

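View pics/wrist0.png

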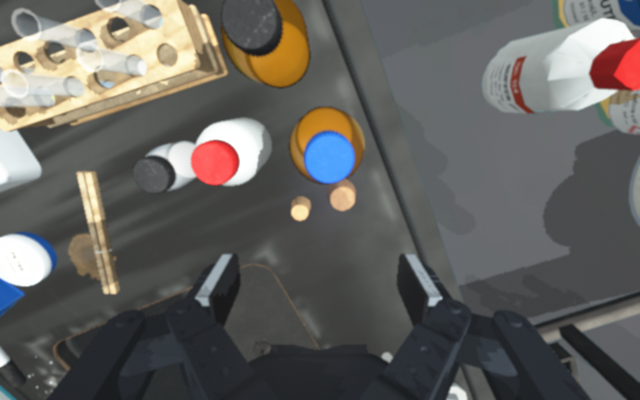

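The scene view shows two aluminium holders (scene px 306,217 with a disc; 388,258 dark with a plate), a pink look-alike (344,325), two stands with discs (328,172; 413,207), beaker (467,245), vial, stopper and flask nearby. I'll zoom in on these.

Run:
```python
import cv2
a=cv2.imread("pics/scene0.png")[140:300,240:500]
cv2.imwrite("pics/sc_crop.png",cv2.resize(a,None,fx=3,fy=3,interpolation=cv2.INTER_CUBIC))
a=cv2.imread("pics/top0.png")[85:245,225:475]
cv2.imwrite("pics/tp_crop.png",cv2.resize(a,None,fx=3.2,fy=3.2,interpolation=cv2.INTER_CUBIC))
```

```text
(no output)
```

View pics/sc_crop.png

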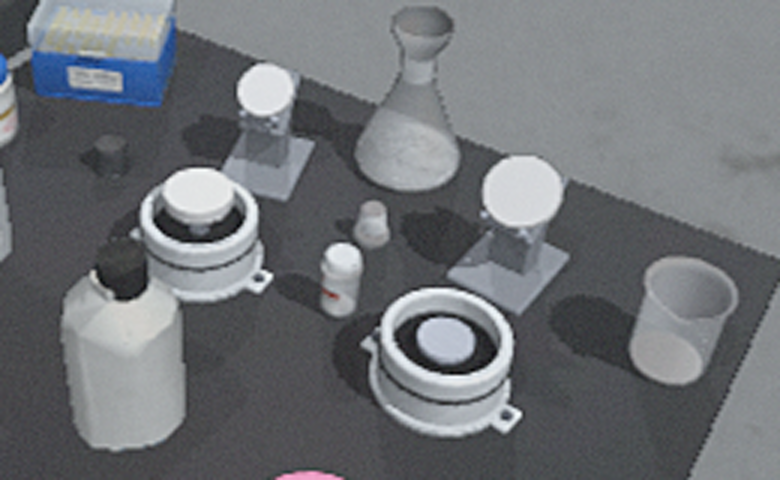

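View pics/tp_crop.png

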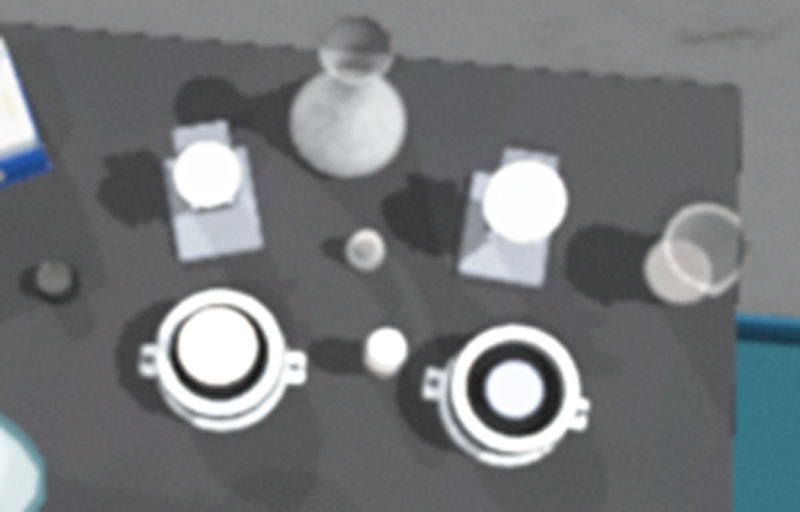

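```bash
cat > h.py <<'E'
import numpy as np, cv2
from scipy.spatial.transform import Rotation as R
from plant import state,capture,calibration,job_done
def cam(name,s=None):
    c=calibration(name)
    if name=="wrist":
        T=c["T_tool_cam"]; Rt=R.from_rotvec(s["tool_rot"]).as_matrix()
        return c,Rt@T[:3,:3],Rt@T[:3,3]+s["tcp_pos"]
    return c,R.from_rotvec(c["attitude"]).as_matrix(),np.array(c["xyz"])
def ray(cm,uv):
    c,M,p=cm
    uv=np.atleast_2d(uv)
    d=np.c_[(uv[:,0]-c["cx"])/c["fx"],-(uv[:,1]-c["cy"])/c["fy"],-np.ones(len(uv))]
    return p,d@M.T
def onz(cm,uv,z):
    p,d=ray(cm,uv); return p+d*((z-p[2])/d[:,2])[:,None]
def proj(cm,X):
    c,M,p=cm
    q=(np.atleast_2d(X)-p)@M
    return np.c_[c["cx"]+c["fx"]*q[:,0]/-q[:,2],c["cy"]-c["fy"]*q[:,1]/-q[:,2]]
def tri(cm1,uv1,cm2,uv2):
    p,d=ray(cm1,uv1);q,e=ray(cm2,uv2);d=d[0];e=e[0]
    A=np.c_[d,-e];t=np.linalg.lstsq(A,q-p,rcond=None)[0]
    a=p+d*t[0];b=q+e*t[1];return (a+b)/2,np.linalg.norm(a-b)
def circfit(P):
    A=np.c_[2*P[:,:2],np.ones(len(P))];s=np.linalg.lstsq(A,(P[:,:2]**2).sum(1),rcond=None)[0]
    return s[:2],np.sqrt(s[2]+s[0]**2+s[1]**2)
def blobs(im,lo,roi=None,amin=15):
    """bright blobs"""
    g=im.min(2)
    m=(g>lo).astype(np.uint8)
    n,l,st,ce=cv2.connectedComponentsWithStats(m)
    return [(st[i].tolist(),ce[i].round(2).tolist()) for i in range(1,n) if st[i][4]>=amin]
E
python3 - <<'E'
from h import *
for n,(x0,x1,y0,y1) in (("scene",(240,500,140,300)),("top",(225,475,85,245))):
    im=cv2.imread(f"pics/{n}0.png")
    for lo in (215,):
        print(n,lo)
        for b in blobs(im,lo):
            if x0<b[1][0]<x1 and y0<b[1][1]<y1: print(b)
E
```

```text
scene 215
([320, 162, 17, 16, 216], [327.95, 169.45])
([402, 194, 20, 21, 44], [408.61, 206.36])
([295, 196, 30, 28, 315], [308.19, 205.19])
([288, 206, 7, 14, 25], [289.72, 213.2])
([350, 221, 9, 8, 50], [353.96, 224.6])
([368, 236, 42, 32, 210], [389.45, 252.83])
top 215
([336, 111, 14, 23, 207], [342.97, 123.02])
([279, 129, 22, 21, 351], [289.44, 138.83])
([376, 135, 26, 26, 528], [388.42, 147.57])
([337, 158, 7, 6, 16], [340.31, 159.44])
([270, 176, 50, 43, 1024], [295.18, 195.58])
([366, 187, 43, 43, 522], [386.94, 208.57])
([340, 188, 12, 13, 121], [345.44, 193.69])
([378, 199, 16, 16, 209], [385.41, 206.22])
([358, 202, 6, 7, 15], [361.13, 205.73])
```

Run:
```python
from h import *
t=cam("top");s=cam("scene")
tc=lambda u,v:(225+u/3.2,85+v/3.2); sc=lambda u,v:(240+u/3,140+v/3)
W=tri(t,(388.4,147.5),s,sc(522,191));N=tri(t,(289.5,139),s,sc(266,90))
print("wide",W,"narrow",N)
print("plate1",onz(t,(385.4,206.2),.0456),onz(s,sc(445,340),.0456),tri(t,(385.4,206.2),s,sc(445,340)))
print("thick",onz(t,tc(217,346),.071),tri(t,tc(217,346),s,sc(200,193)))
for n,a in dict(w=[(459,272),(542,286),(475,172)],n=[(180,260),(263,247),(166,162)],lug1=[(433,384),(577,413)],lug2=[(148,359),(296,368)],vial=[(385,350)],stop=[(365,250)],flask=[(348,125)],beak=[(680,272)],bung=[(53,278)]).items():
    P=np.vstack([onz(t,tc(*p),0.0) for p in a]);print(n,P.round(3).tolist())
    if n in"wn": d=P[1]-P[0];print(" y-edge dir",np.degrees(np.arctan2(d[1],d[0])),np.linalg.norm(d),"x dir",np.degrees(np.arctan2(*(P[2]-P[0])[1::-1])),np.linalg.norm(P[2]-P[0]))
```

```text
wide (array([ 0.63639436, -0.13767403,  0.08486166]), np.float64(0.0006762454071238438)) narrow (array([0.63604138, 0.09145884, 0.08450153]), np.float64(0.00041058650861183695))
plate1 [[ 0.50616855 -0.14509588  0.0456    ]] [[ 0.50348727 -0.14530936  0.0456    ]] (array([ 0.50628254, -0.14495905,  0.04300614]), np.float64(0.0012917044366986068))
thick [[0.51229245 0.07158511 0.071     ]] (array([0.51325889, 0.07150186, 0.06766336]), np.float64(0.0008779389819057505))
w [[0.603, -0.105, 0.0], [0.597, -0.17, 0.0], [0.685, -0.112, 0.0]]
 y-edge dir -94.66271143680233 0.06528050430768913 x dir -5.0102710592340856 0.083156986721652
n [[0.592, 0.113, -0.0], [0.609, 0.049, 0.0], [0.671, 0.132, 0.0]]
 y-edge dir -75.49422543319581 0.06553118307778595 x dir 14.024082067053257 0.08131323913535347
lug1 [[0.512, -0.091, 0.0], [0.5, -0.202, -0.0]]
lug2 [[0.512, 0.129, 0.0], [0.515, 0.015, 0.0]]
vial [[0.535, -0.052, -0.0]]
stop [[0.614, -0.03, 0.0]]
flask [[0.715, -0.009, 0.0]]
beak [[0.618, -0.277, 0.0]]
bung [[0.569, 0.209, 0.0]]
```

Candidates, by pixel in the scene view:
- **Empty holder:** (388,258) aluminium with a sunken empty plate, which I choose as holder_1. The others are (306,217), which carries the thick disc and is holder_2, and (344,325), the pink look-alike, which I leave alone.
- **Wide disc:** (414,204), apparent width larger. The **narrow disc** is (328,170). The thick disc at (307,205) and the white vial cap at (354,228) are not these.

The crops confirm the choice. I'll go to a viewing pose above holder_1.

```bash
cat >> h.py <<'E'
def pose(pos,yaw,tilt=0):
    c,s=np.cos(np.radians(yaw)),np.sin(np.radians(yaw));ct,st=np.cos(np.radians(tilt)),np.sin(np.radians(tilt))
    x=np.array([ct*c,ct*s,st]);z=np.array([st*c,st*s,-ct]);y=np.cross(z,x)
    return np.array(pos,float),np.c_[x,y,z]
def inc(targets,cur=None):
    s=state(); p,M=(s["tcp_pos"],R.from_rotvec(s["tool_rot"]).as_matrix()) if cur is None else cur
    for t in targets:
        d=(M.T@(t[0]-p))*1000; r=R.from_matrix(M.T@t[1]).as_rotvec()
        print("inc",d.round(1).tolist(),r.round(3).tolist())
def where():
    s=state();M=R.from_rotvec(s["tool_rot"]).as_matrix()
    print("t",round(s["time_s"],2),"tcp",s["tcp_pos"].round(4),"yaw",np.degrees(np.arctan2(M[1,0],M[0,0])).round(2),"z",M[:,2].round(3),"F",s["force"].round(2),"w",round(s["width"],3),"q",s["q"].round(2));return s
E
python3 - <<'E'
from h import *
where()
inc([pose((.226,.501,.36),-24.3),pose((.40,.1,.36),-5),pose((.49,-.145,.27),-5)])
E
```

```text
t 0.15 tcp [0.226  0.501  0.2306] yaw -24.29 z [-0.001 -0.001 -1.   ] F [-0.19 -0.35 -0.43] w 1.002 q [ 1.43  0.26  0.11 -0.   -1.42 -0.28]
inc [0.0, 0.2, -129.4] [0.001, -0.0, 0.0]
inc [323.6, 294.1, -128.9] [0.001, 0.0, -0.337]
inc [506.4, 480.3, -38.7] [0.001, 0.0, -0.337]
```

>>> step_arm:
  increments: [1,0,0,-50,0,0,0,1,0,0,-100,0,0,0,1,0,0,-130,0,0,0,0,35,32,-130,0,0,-0.05,0,70,64,-130,0,0,-0.1,0,105,96,-130,0,0,-0.15,0,140,128,-130,0,0,-0.2,0,175,160,-130,0,0,-0.25,0,210,192,-130,0,0,-0.3,0,245,224,-130,0,0,-0.337,0,280,256,-130,0,0,-0.337,0,310,286,-130,0,0,-0.337]

```text
time_s: 1.35
tcp_pos: [0.3913, 0.1111, 0.3612]
tool_rot: [-3.139, 0.136, -0.0]
force: [0.7, 1.1, -0.9]
width: -0.0
```

Run:
```python
from h import *
where()
inc([pose((.42,-.02,.33),-5),pose((.49,-.145,.25),-5)])
```

```text
t 1.35 tcp [0.3913 0.1111 0.3612] yaw -4.97 z [ 0.  0. -1.] F [ 0.66  1.11 -0.86] w -0.0 q [ 0.67 -0.04  0.1  -0.   -1.71  0.82]
inc [39.9, 128.1, 31.2] [-0.0, -0.0, 0.0]
inc [120.5, 246.6, 111.2] [-0.0, -0.0, 0.0]
```

>>> step_arm:
  increments: [0,14,43,10,0,0,0,0,27,86,21,0,0,0,0,40,128,31,0,0,0,0,60,158,50,0,0,0,0,80,188,70,0,0,0,0,100,218,90,0,0,0,0,120,246,111,0,0,0,0,120,246,111,0,0,0]

```text
time_s: 2.15
tcp_pos: [0.4886, -0.1446, 0.2457]
tool_rot: [-3.138, 0.142, 0.013]
force: [0.5, -0.1, -0.4]
width: -0.002
```

Run:
```python
from h import *
s=where()
im=capture("wrist");cv2.imwrite("pics/w1.png",im)
cm=cam("wrist",s)
for n,p in dict(pl=(.506,-.145,.0456),W=(.636,-.138,.087),tcp=s["tcp_pos"]).items(): print(n,proj(cm,p))
```

```text
t 2.15 tcp [ 0.4886 -0.1446  0.2457] yaw -5.19 z [-0.008  0.001 -1.   ] F [ 0.5  -0.11 -0.36] w -0.002 q [ 0.02  0.18  0.04 -0.   -1.45  1.46]
pl [[318.11847643 157.42586657]]
W [[298.20841426  31.31942882]]
tcp [[319.82301016 254.6174139 ]]
```

View pics/w1.png

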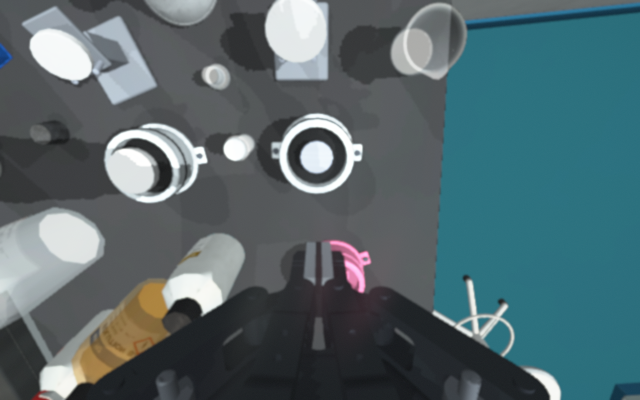

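Wrist view: holder_1's plate at (317,157), wide disc at (296,30), thick disc at (132,170), narrow disc at (60,54). I'll fit ellipses to them.

```bash
cat >> h.py <<'E'
def ell(im,seed,thr=200,r=60):
    g=im.min(2);m=(g>thr).astype(np.uint8)
    x0=max(0,int(seed[0])-r);y0=max(0,int(seed[1])-r);sub=m[y0:int(seed[1])+r,x0:int(seed[0])+r]
    sub=cv2.morphologyEx(sub,cv2.MORPH_OPEN,np.ones((3,3),np.uint8))
    n,l=cv2.connectedComponents(sub);k=l[int(seed[1])-y0,int(seed[0])-x0]
    if k==0: return None
    cs,_=cv2.findContours((l==k).astype(np.uint8),cv2.RETR_EXTERNAL,cv2.CHAIN_APPROX_NONE)
    c=max(cs,key=len)
    e=cv2.fitEllipse(c);return (e[0][0]+x0,e[0][1]+y0),e[1],e[2],c.reshape(-1,2)+[x0,y0]
E
python3 - <<'E'
from h import *
s=state();cm=cam("wrist",s);im=cv2.imread("pics/w1.png")
print(im[157,317],im[157,345],im[30,296],im[170,125],im[120,317])
for thr in (170,190,210):
  for n,sd,z in(("plate1",(317,157),.0456),("wide",(296,30),.087),("thick",(125,172),.071),("narrow",(60,54),.087)):
    e=ell(im,sd,thr)
    if e: print(thr,n,np.round(e[0],1),np.round(e[1],1),round(e[2]),onz(cm,e[0],z).round(4))
# rim inner: dark region around plate
g=im.max(2);m=(g<110).astype(np.uint8)
n,l=cv2.connectedComponents(m[100:215,260:375]);k=l[57,85]
mm=(l==k).astype(np.uint8);cs,_=cv2.findContours(mm,cv2.RETR_EXTERNAL,cv2.CHAIN_APPROX_NONE);c=max(cs,key=len).reshape(-1,2)+[260,100]
print("inner",cv2.fitEllipse(c.astype(np.float32)),circfit(onz(cm,c,.05)))
m=(im.min(2)>150).astype(np.uint8)
E
```

```text
[248 241 232] [92 90 85] [237 237 232] [228 227 223] [253 253 251]
170 plate1 [316.3 156.7] [30.4 31. ] 87 [[ 0.5073 -0.1418  0.0456]]
170 wide [298.3  35.8] [63.6 84.1] 172 [[ 0.6333 -0.1364  0.087 ]]
170 thick [143.1 165.1] [68.1 79.2] 126 [[0.5207 0.0603 0.071 ]]
170 narrow [60.6 53.8] [42.2 68. ] 124 [[0.6389 0.0969 0.087 ]]
190 plate1 [316.4 156.6] [29.5 30.5] 80 [[ 0.5074 -0.1419  0.0456]]
190 wide [296.2  29.4] [60.6 64.8] 163 [[ 0.6388 -0.135   0.087 ]]
190 thick [141.5 166.1] [62.2 73. ] 123 [[0.5196 0.0625 0.071 ]]
190 narrow [60.3 53.9] [41.1 67. ] 124 [[0.6388 0.0972 0.087 ]]
210 plate1 [316.4 156.7] [28.9 29.5] 81 [[ 0.5074 -0.142   0.0456]]
210 wide [296.   29.1] [59.5 63.7] 164 [[ 0.639  -0.1349  0.087 ]]
210 thick [129.7 170.4] [40.  48.9] 131 [[0.5159 0.0779 0.071 ]]
210 narrow [60.2 54.1] [39.8 66.5] 124 [[0.6387 0.0974 0.087 ]]
inner ((316.388427734375, 155.22149658203125), (54.82299041748047, 57.14349365234375), 98.0374755859375) (array([ 0.50886633, -0.14208504]), np.float64(0.034590141797990664))
```

Run:
```python
from h import *
im=cv2.imread("pics/w1.png")
cv2.imwrite("pics/w1c.png",cv2.resize(im[230:310,270:370],None,fx=7,fy=7,interpolation=cv2.INTER_NEAREST))
s=where();cm=cam("wrist",s)
M=R.from_rotvec(s["tool_rot"]).as_matrix()
for y in(-10,0,10):
  for x in (-11,11): print(x,y,proj(cm,s["tcp_pos"]+M@np.array([x/1e3,y/1e3,0])))
inc([pose((.5065,-.1435,.075),-5)])
```

```text
t 2.2 tcp [ 0.4887 -0.1436  0.2478] yaw -5.14 z [-0.005  0.    -1.   ] F [-0.09  0.48 -0.06] w -0.001 q [ 0.02  0.17  0.05 -0.   -1.45  1.46]
-11 -10 [[303.11764013 270.72159979]]
11 -10 [[302.4097262  237.78744688]]
-11 0 [[319.79894818 270.72008066]]
11 0 [[319.84816433 237.78383845]]
-11 10 [[336.48221411 270.71856136]]
11 10 [[337.28874212 237.78022958]]
inc [18.7, -1.7, 172.7] [0.0, 0.005, -0.002]
```

View pics/w1c.png

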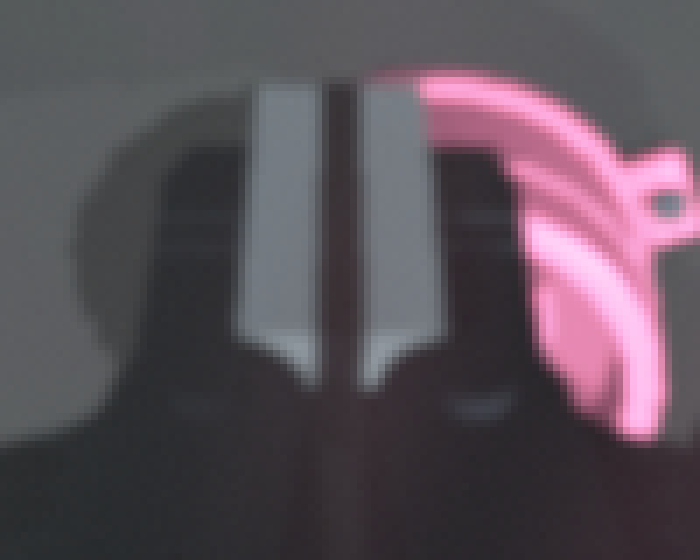

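```bash
cat >> h.py <<'E'
def meas(im,cm,items,thr=205):
    for n,sd,z in items:
        e=ell(im,sd,thr)
        if e: print(n,np.round(e[0],1),np.round(e[1],1),round(e[2]),onz(cm,e[0],z).round(4))
        else: print(n,"none")
E
python3 - <<'E'
from h import *
s=where();im=capture("wrist");cm=cam("wrist",s);cv2.imwrite("pics/w2.png",im);where()
meas(im,cm,(("plate1",(317,157),.0456),("wide",(296,30),.087),("narrow",(60,54),.087)))
E
```

```text
t 2.2 tcp [ 0.4887 -0.1436  0.2478] yaw -5.14 z [-0.005  0.    -1.   ] F [-0.09  0.48 -0.06] w -0.001 q [ 0.02  0.17  0.05 -0.   -1.45  1.46]
t 2.25 tcp [ 0.489  -0.1428  0.2494] yaw -5.06 z [-0.002 -0.    -1.   ] F [-0.03 -0.3   0.7 ] w -0.0 q [ 0.02  0.17  0.05 -0.   -1.45  1.46]
plate1 [317.3 156.8] [28.9 29.7] 85 [[ 0.5071 -0.143   0.0456]]
wide [297.4  30. ] [59.  64.3] 168 [[ 0.6382 -0.1361  0.087 ]]
narrow [63.5 54.6] [39.8 65.6] 124 [[0.6379 0.0943 0.087 ]]
```

Run:
```python
from h import *
where()
inc([pose((.5068,-.1435,.056),-5)],cur=pose((.489,-.1425,.2502),-5))
```

```text
t 2.25 tcp [ 0.489  -0.1428  0.2494] yaw -5.06 z [-0.002 -0.    -1.   ] F [-0.03 -0.3   0.7 ] w -0.0 q [ 0.02  0.17  0.05 -0.   -1.45  1.46]
inc [17.8, -0.6, 194.2] [0.0, 0.0, 0.0]
```

>>> step_arm:
  increments: [0,18,-0.5,50,0,0,0,0,18,-0.5,100,0,0,0,0,18,-0.5,145,0,0,0,0,18,-0.5,175,0,0,0,0,18,-0.5,190,0,0,0,0,18,-0.5,194,0,0,0,0,18,-0.5,194,0,0,0]

```text
time_s: 2.95
tcp_pos: [0.5078, -0.1427, 0.0573]
tool_rot: [3.139, -0.134, 0.002]
force: [-0.6, 0.5, 0.5]
width: -0.001
```

Run:
```python
from h import *
s=where();im=capture("wrist");cv2.imwrite("pics/w3.png",im);where()
```

```text
t 2.95 tcp [ 0.5078 -0.1427  0.0573] yaw -4.9 z [ 0.001 -0.    -1.   ] F [-0.56  0.52  0.51] w -0.001 q [ 0.02  0.33 -0.25  0.   -0.98  1.46]
t 3.0 tcp [ 0.5084 -0.1429  0.0579] yaw -4.91 z [ 0.003 -0.    -1.   ] F [0.77 0.08 0.13] w 0.003 q [ 0.02  0.33 -0.25  0.   -0.99  1.46]
```

View pics/w3.png

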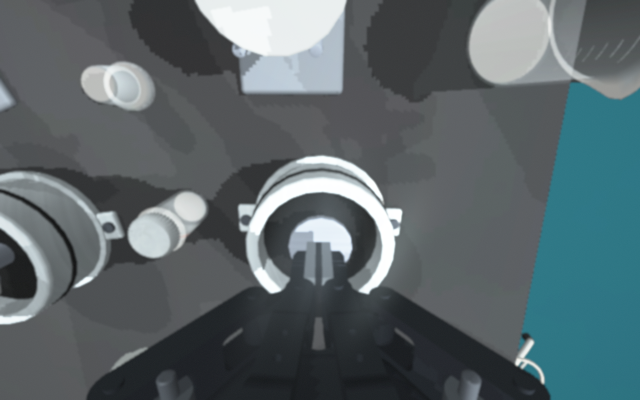

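>>> step_arm:
  increments: [0,0,0,4,0,0,0,0,0,0,8,0,0,0,0,0,0,12,0,0,0,0,0,0,15,0,0,0,0,0,0,16.5,0,0,0,0,0,0,16.5,0,0,0,0,0,0,16.5,0,0,0]

```text
time_s: 3.7
tcp_pos: [0.5078, -0.1433, 0.0401]
tool_rot: [3.139, -0.136, 0.001]
force: [-0.4, 1.5, 5.1]
width: -0.002
```

>>> step_arm:
  increments: [0,0,0,-5,0,0,0,0,0,0,-12,0,0,0,0,0,0,-20,0,0,0,0,0,0,-50,0,0,0]

```text
time_s: 4.1
tcp_pos: [0.5046, -0.1431, 0.0878]
tool_rot: [-3.138, 0.137, 0.011]
force: [0.4, -0.2, 0.3]
width: -0.001
```

Run:
```python
from h import *
s=where();im=capture("wrist");cv2.imwrite("pics/w4.png",im)
im=capture("scene");cv2.imwrite("pics/s4.png",cv2.resize(im[140:300,240:500],None,fx=3,fy=3,interpolation=cv2.INTER_CUBIC))
where()
```

```text
t 4.1 tcp [ 0.5046 -0.1431  0.0878] yaw -5.02 z [-0.007  0.001 -1.   ] F [ 0.4  -0.22  0.34] w -0.001 q [ 0.02  0.3  -0.21 -0.   -1.07  1.46]
t 4.2 tcp [ 0.5095 -0.144   0.0938] yaw -4.93 z [ 0.006 -0.001 -1.   ] F [0.15 0.11 0.93] w 0.005 q [ 0.02  0.3  -0.2   0.   -1.07  1.46]
```

View pics/w4.png

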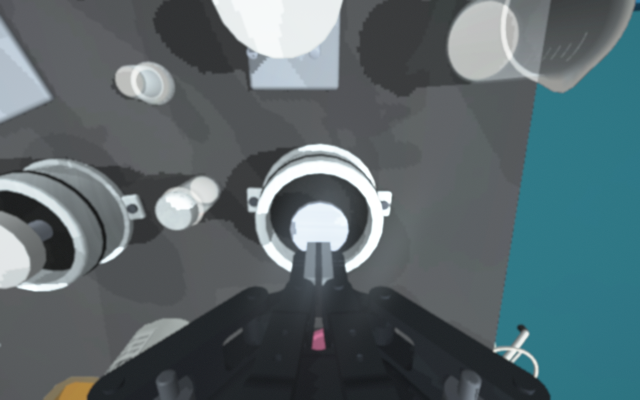

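View pics/s4.png

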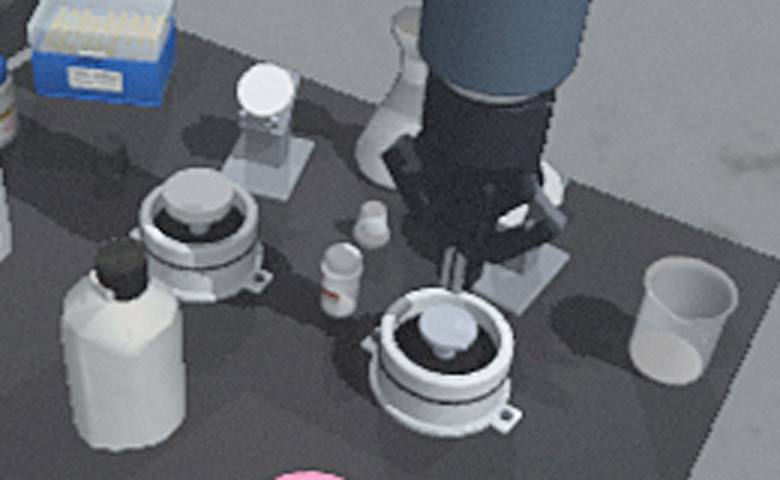

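```bash
cat >> h.py <<'E'
def disc(c,yaw,d,tilt=35):
    p,M=pose(c,yaw,tilt); return p-M[:,2]*d,M
E
python3 - <<'E'
from h import *
where()
inc([disc((.637,-.1375,.0874),-5,.08)],cur=pose((.507,-.1433,.0891),-5))
E
```

```text
t 4.2 tcp [ 0.5095 -0.144   0.0938] yaw -4.93 z [ 0.006 -0.001 -1.   ] F [0.15 0.11 0.93] w 0.005 q [ 0.02  0.3  -0.2   0.   -1.07  1.46]
inc [83.1, -17.1, -63.8] [0.0, 0.611, -0.0]
```

>>> step_arm:
  increments: [0,0,0,-40,0,0,0,1,15,-3,-65,0,0.1,0,1,32,-7,-65,0,0.25,0,1,50,-11,-65,0,0.39,0,1,68,-15,-65,0,0.53,0,1,83,-17,-64,0,0.611,0,1,83,-17,-64,0,0.611,0,1,83,-17,-64,0,0.611,0,1,83,-17,-64,0,0.611,0]

```text
time_s: 5.1
tcp_pos: [0.5928, -0.134, 0.1555]
tool_rot: [2.968, -0.13, 0.937]
force: [1.0, 0.3, 0.4]
width: 1.002
```

Run:
```python
from h import *
s=where();im=capture("wrist");cv2.imwrite("pics/w5.png",im);cm=cam("wrist",s);where()
print(proj(cm,(.637,-.1375,.0874)))
meas(im,cm,(("wide",(310,140),.0874),),190)
```

```text
t 5.1 tcp [ 0.5928 -0.134   0.1555] yaw -5.0 z [ 0.572 -0.051 -0.819] F [1.03 0.28 0.4 ] w 1.002 q [ 0.08  0.06 -0.63  0.34 -0.29  1.11]
t 5.15 tcp [ 0.593  -0.1339  0.1556] yaw -5.01 z [ 0.573 -0.05  -0.818] F [ 0.34 -0.3   0.39] w 1.0 q [ 0.08  0.07 -0.63  0.34 -0.29  1.11]
[[318.77268077 208.95716818]]
wide none
```

View pics/w5.png

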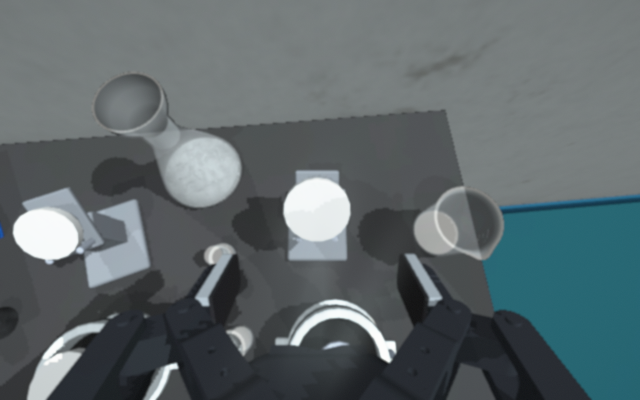

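```bash
cat >> h.py <<'E'
def toolpt(im,cm,s,seed,depth,thr=200,r=60):
    """ellipse fit; intersect contour rays with tool plane z=depth(m)  -> centre in tool mm"""
    e=ell(im,seed,thr,r); 
    if e is None: return None
    M=R.from_rotvec(s["tool_rot"]).as_matrix();p,d=ray(cm,e[3].astype(float))
    dl=d@M;pl=M.T@(p-s["tcp_pos"]);P=pl+dl*((depth-pl[2])/dl[:,2])[:,None]
    c,rad=circfit(P);print("tool xy mm",(c*1000).round(2),"rad",round(rad*1000,2),"px",np.round(e[0],1),np.round(e[1],1))
    return c
E
python3 - <<'E'
from h import *
s=state();im=cv2.imread("pics/w5.png");cm=cam("wrist",s)
for thr in (170,200,220): toolpt(im,cm,s,(317,210),.08,thr)
cv2.imwrite("pics/w5c.png",cv2.resize(im[155:320,190:450],None,fx=3,fy=3,interpolation=cv2.INTER_CUBIC))
E
```

```text
tool xy mm [-4.29 -2.09] rad 29.17 px [316.8 209.7] [64.8 65.6]
tool xy mm [-3.86 -2.24] rad 28.38 px [316.7 209.4] [62.1 64.9]
tool xy mm [-3.69 -2.29] rad 27.83 px [316.6 209.2] [60.8 63.9]
```

View pics/w5c.png

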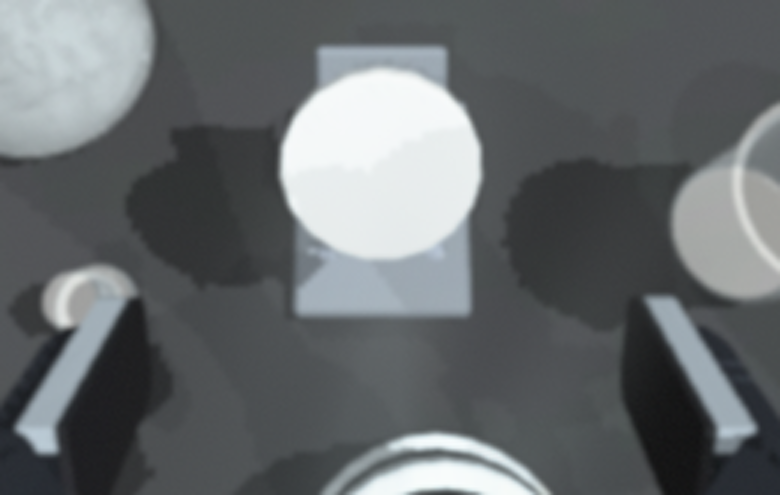

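Run:
```python
from h import *
where()
C=(.6365,-.1362,.0874)
inc([disc(C,-5,.04),disc(C,-5,-.0175)])
```

```text
t 5.15 tcp [ 0.593  -0.1339  0.1556] yaw -5.01 z [ 0.573 -0.05  -0.818] F [ 0.34 -0.3   0.39] w 1.0 q [ 0.08  0.07 -0.63  0.34 -0.29  1.11]
inc [-3.6, -1.5, 40.8] [0.0, -0.002, -0.0]
inc [-3.7, -1.5, 98.3] [0.0, -0.002, -0.0]
```

>>> step_arm:
  increments: [1,-2,-1,20,0,0,0,1,-3.5,-1.5,41,0,0,0,1,-3.5,-1.5,60,0,0,0,1,-3.5,-1.5,75,0,0,0,1,-3.5,-1.5,75,0,0,0]

```text
time_s: 5.65
tcp_pos: [0.6342, -0.1399, 0.0951]
tool_rot: [2.981, -0.127, 0.923]
force: [-0.2, 0.3, 0.0]
width: 0.998
```

Run:
```python
from h import *
s=where();im=capture("wrist");cv2.imwrite("pics/w6.png",im);cm=cam("wrist",s);s=where()
C=(.6365,-.1362,.0874)
inc([disc(C,-5,-.0175)])
print(proj(cm,C))
```

```text
t 5.65 tcp [ 0.6342 -0.1399  0.0951] yaw -5.02 z [ 0.563 -0.041 -0.825] F [-0.17  0.3   0.01] w 0.998 q [-0.    0.22 -0.7   0.63 -0.07  0.87]
t 5.7 tcp [ 0.634  -0.1394  0.096 ] yaw -5.02 z [ 0.564 -0.041 -0.824] F [ 0.47 -0.62  0.26] w 1.0 q [-0.    0.22 -0.7   0.63 -0.07  0.87]
inc [-2.9, -3.2, 25.8] [-0.009, 0.009, -0.0]
[[313.48413392 252.60544578]]
```

View pics/w6.png

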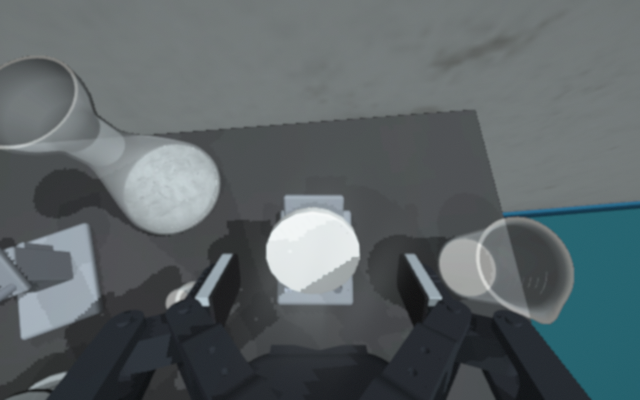

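The tool ran into the q5 limit (-0.07) at the 35° tilt. A tilt about the jaw axis doesn't matter to the grip, so I'll back off and grip at a 22° tool tilt.

```bash
cat >> h.py <<'E'
def grip(C,yaw,tilt,beyond,back=0,ntilt=35):
    """TCP pose: disc top-centre C on stand; 'beyond' = TCP past disc mid along tool z; back = offset along disc normal"""
    n=-pose((0,0,0),yaw,ntilt)[1][:,2]; p,M=pose((0,0,0),yaw,tilt)
    return np.array(C)-.0045*n+M[:,2]*beyond+n*back,M
E
python3 - <<'E'
from h import *
where()
C=(.6365,-.1362,.0874)
inc([grip(C,-5,22,.013,.07),grip(C,-5,22,.013,.0)])
E
```

```text
t 5.7 tcp [ 0.634  -0.1394  0.096 ] yaw -5.02 z [ 0.564 -0.041 -0.824] F [ 0.47 -0.62  0.26] w 1.0 q [-0.    0.22 -0.7   0.63 -0.07  0.87]
inc [-6.5, -3.8, -44.5] [-0.009, -0.217, 0.001]
inc [-5.8, -3.2, 25.5] [-0.009, -0.217, 0.001]
```

>>> step_arm:
  increments: [1,-6,-3,-44,0,0,0,1,-6,-3,-44,0,-0.12,0,1,-6,-3,-44,0,-0.22,0,1,-6,-3,-44,0,-0.22,0,1,-6,-3,-44,0,-0.22,0,1,-6,-3,-44,0,-0.22,0]

```text
time_s: 6.3
tcp_pos: [0.6029, -0.1336, 0.1288]
tool_rot: [3.074, -0.128, 0.595]
force: [-0.7, 0.4, 0.2]
width: 1.001
```

Run:
```python
from h import *
s=where();im=capture("wrist");cv2.imwrite("pics/w7.png",im);cm=cam("wrist",s);s=where()
C=(.6365,-.1362,.0874)
inc([grip(C,-5,22,.013,.07),grip(C,-5,22,.013,.0)])
print(proj(cm,C))
e=ell(im,proj(cm,C)[0],190);print(e[:3],onz(cm,e[0],.0874))
```

```text
t 6.3 tcp [ 0.6029 -0.1336  0.1288] yaw -4.87 z [ 0.372 -0.023 -0.928] F [-0.73  0.4   0.23] w 1.001 q [ 0.06  0.21 -0.32  0.08 -0.66  1.37]
t 6.35 tcp [ 0.6024 -0.1337  0.1283] yaw -4.87 z [ 0.371 -0.023 -0.928] F [-0.5  -0.21  0.85] w 1.0 q [ 0.06  0.21 -0.32  0.08 -0.66  1.38]
inc [1.7, -0.5, -0.1] [-0.009, 0.003, 0.002]
inc [17.6, 0.1, 68.1] [-0.009, 0.003, 0.002]
[[319.71484464 200.28098808]]
((319.2589988708496, 199.05519485473633), (72.15047454833984, 75.52452087402344), 77.67194366455078) [[ 0.63743363 -0.13593858  0.0874    ]]
```

>>> step_arm:
  increments: [1,4,0,15,-0.009,0.003,0.002,1,9,0,32,-0.009,0.003,0.002,1,13,0,48,-0.009,0.003,0.002,1,16,0,60,-0.009,0.003,0.002,1,18,0,68,-0.009,0.003,0.002,1,18,0,68,-0.009,0.003,0.002,1,18,0,68,-0.009,0.003,0.002]

```text
time_s: 7.05
tcp_pos: [0.6449, -0.1367, 0.0723]
tool_rot: [3.065, -0.133, 0.596]
force: [-0.6, -0.2, 0.5]
width: 0.999
```

Run:
```python
from h import *
s=where();im=capture("wrist");cv2.imwrite("pics/w8.png",im);cm=cam("wrist",s);s=where()
C=(.637,-.136,.0874)
inc([grip(C,-5,22,.013,.0)])
e=ell(im,proj(cm,C)[0],190);print(e[:3],proj(cm,C),onz(cm,e[0],.0874))
```

```text
t 7.05 tcp [ 0.6449 -0.1367  0.0723] yaw -4.96 z [ 0.373 -0.032 -0.927] F [-0.59 -0.2   0.48] w 0.999 q [ 0.06  0.34 -0.31  0.1  -0.54  1.35]
t 7.1 tcp [ 0.6451 -0.1367  0.0727] yaw -4.97 z [ 0.374 -0.032 -0.927] F [ 0.18 -0.92  0.42] w 1.003 q [ 0.06  0.34 -0.31  0.1  -0.54  1.35]
inc [-1.0, 0.0, 0.7] [-0.0, -0.001, 0.001]
((318.01978302001953, 257.7310256958008), (56.747291564941406, 109.95404052734375), 80.79681396484375) [[319.91651089 274.42305896]] [[ 0.6458323  -0.13576236  0.0874    ]]
```

View pics/w8.png

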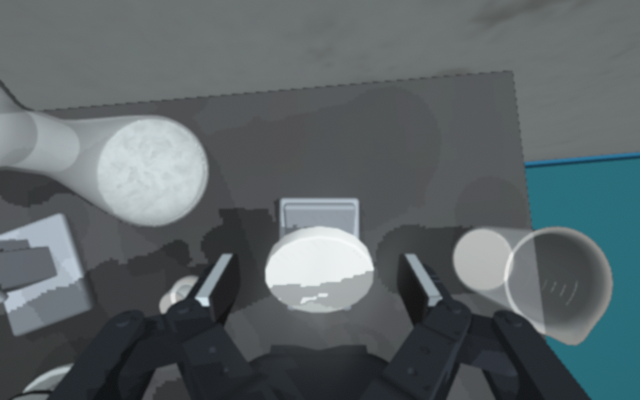

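>>> step_arm:
  increments: [0.7,-0.7,0,0.7,0,0,0,0,-0.7,0,0.7,0,0,0,0,-0.7,0,0.7,0,0,0,0,-0.7,0,0.7,0,0,0,0,-0.7,0,0.7,0,0,0,0,-0.7,0,0.7,0,0,0]

```text
time_s: 7.7
tcp_pos: [0.6444, -0.1367, 0.0722]
tool_rot: [3.065, -0.133, 0.597]
force: [-3.8, 0.8, 5.9]
width: 0.654
```

Run:
```python
from h import *
s=where();im=capture("wrist");cv2.imwrite("pics/w9.png",im);s=where()
cv2.imwrite("pics/w9c.png",cv2.resize(im[190:350,190:450],None,fx=3,fy=3,interpolation=cv2.INTER_CUBIC))
```

```text
t 7.7 tcp [ 0.6444 -0.1367  0.0722] yaw -4.97 z [ 0.374 -0.033 -0.927] F [-3.78  0.85  5.89] w 0.654 q [ 0.06  0.34 -0.32  0.11 -0.54  1.35]
t 7.75 tcp [ 0.6444 -0.1367  0.0722] yaw -4.97 z [ 0.374 -0.033 -0.927] F [-4.46  0.37  5.59] w 0.65 q [ 0.06  0.34 -0.32  0.11 -0.54  1.35]
```

View pics/w9c.png

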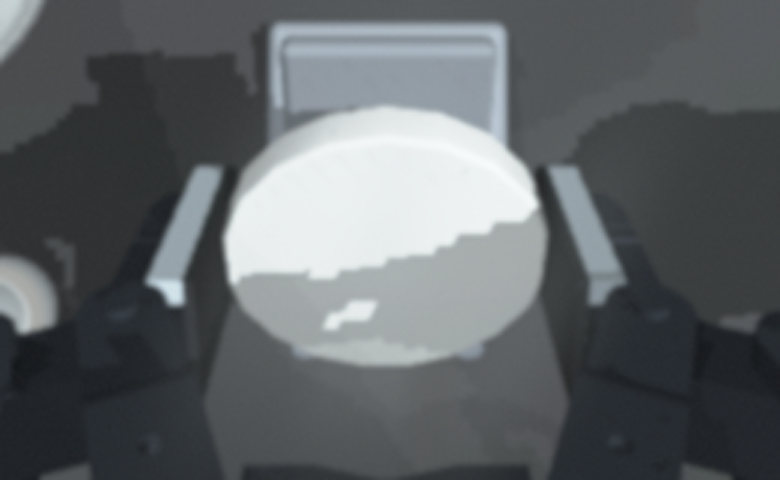

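```bash
cat >> h.py <<'E'
def place(P,zmid,o,yaw,tilt):
    """TCP pose so that disc mid-centre (tool offset o) sits at P,zmid"""
    _,M=pose((0,0,0),yaw,tilt); return np.array([P[0],P[1],zmid])-M@o,M
E
python3 - <<'E'
from h import *
s=where();M=R.from_rotvec(s["tool_rot"]).as_matrix()
C=np.array((.637,-.136,.0874));n=-pose((0,0,0),-5,35)[1][:,2];Cm=C-.0045*n
o=M.T@(Cm-s["tcp_pos"]);print("o",o.round(4).tolist())
P=(.507,-.1435)
up=(s["tcp_pos"]+n*.07,M)
inc([up,place(P,.14,o,-5,-13),place(P,.0815,o,-5,-13)])
print("M up"); inc([place(P,.14,o,-5,-13),place(P,.0815,o,-5,-13)],cur=up)
E
```

```text
t 7.75 tcp [ 0.6444 -0.1367  0.0722] yaw -4.97 z [ 0.374 -0.033 -0.927] F [-4.46  0.37  5.59] w 0.65 q [ 0.06  0.34 -0.32  0.11 -0.54  1.35]
o [-0.0002, -0.0001, -0.0125]
inc [-15.7, -0.0, -68.2] [0.0, 0.0, 0.0]
inc [-107.9, 18.7, -103.7] [-0.0, -0.612, 0.0]
inc [-129.9, 18.7, -49.4] [-0.0, -0.612, 0.0]
M up
inc [-92.2, 18.8, -35.4] [-0.0, -0.612, 0.0]
inc [-114.2, 18.8, 18.8] [-0.0, -0.612, 0.0]
```

>>> step_arm:
  increments: [0,-1,0,-5,0,0,0,0,-3,0,-13,0,0,0,0,-6,0,-26,0,0,0,0,-9,0,-40,0,0,0,0,-12,0,-54,0,0,0,0,-16,0,-68,0,0,0,0,-30,4,-80,0,-0.1,0,0,-46,8,-92,0,-0.22,0,0,-62,12,-103,0,-0.34,0,0,-78,16,-104,0,-0.46,0,0,-94,19,-104,0,-0.56,0,0,-108,19,-104,0,-0.612,0]

```text
time_s: 8.95
tcp_pos: [0.5043, -0.1436, 0.1273]
tool_rot: [-3.107, 0.135, 0.361]
force: [-0.2, -0.5, -0.3]
width: 0.65
```

>>> step_arm:
  increments: [0,0,0,0,0,0,0,0,0,0,0,0,0,0]

```text
time_s: 9.15
tcp_pos: [0.5047, -0.1435, 0.1277]
tool_rot: [-3.109, 0.135, 0.353]
force: [-0.0, -0.0, 0.1]
width: 0.654
```

Run:
```python
from h import *
s=where();im=capture("wrist");cv2.imwrite("pics/w10.png",im)
t=capture("scene");cv2.imwrite("pics/s10.png",cv2.resize(t[100:300,290:500],None,fx=3,fy=3,interpolation=cv2.INTER_CUBIC));s=where()
t=capture("top");cv2.imwrite("pics/t10.png",cv2.resize(t[120:250,330:450],None,fx=4,fy=4,interpolation=cv2.INTER_CUBIC))
```

```text
t 9.15 tcp [ 0.5047 -0.1435  0.1277] yaw -4.95 z [-0.223  0.019 -0.975] F [-0.02 -0.04  0.12] w 0.654 q [ 0.01  0.42  0.06 -0.02 -1.44  1.48]
t 9.25 tcp [ 0.5048 -0.1435  0.1282] yaw -4.95 z [-0.222  0.019 -0.975] F [ 0.16  1.1  -1.69] w 0.651 q [ 0.01  0.42  0.06 -0.02 -1.44  1.48]
```

View pics/w10.png

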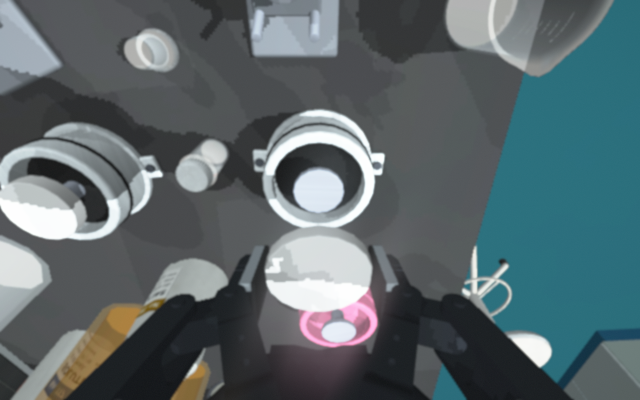

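View pics/s10.png

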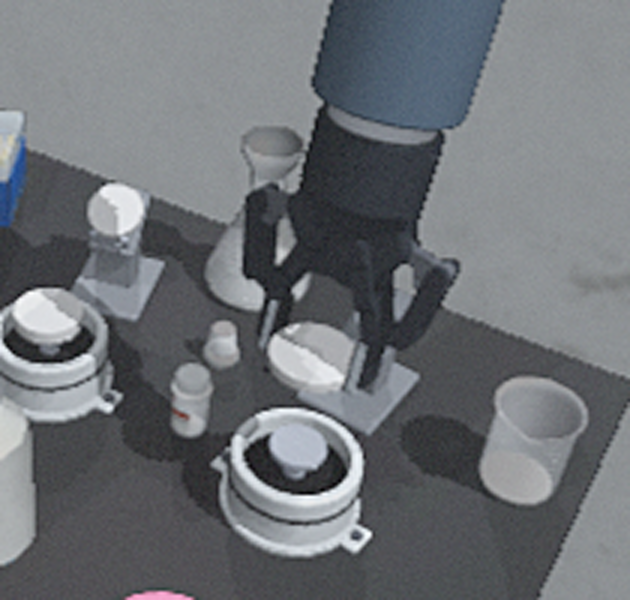

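Run:
```python
from h import *
s=where();im=cv2.imread("pics/w10.png");cm=cam("wrist",s)
M=R.from_rotvec(s["tool_rot"]).as_matrix()
o=np.array([-.0002,-.0001,-.0125]);Cm=s["tcp_pos"]+M@o;print("expected disc mid",Cm)
for thr in(170,200):
  e=ell(im,(318,190),thr,28);c,r=circfit(onz(cm,e[3].astype(float),.059));print("plate",c,r,e[0],e[1])
for thr in(130,150):
  e=ell(im,(300,250),thr,70);print(e[:3]);c,r=circfit(onz(cm,e[3].astype(float),Cm[2]+.0045));print("disc",c,r)
cv2.imwrite("pics/w10c.png",cv2.resize(im[150:320,220:420],None,fx=4,fy=3.5,interpolation=cv2.INTER_CUBIC))
```

```text
t 9.3 tcp [ 0.5047 -0.1435  0.1281] yaw -4.95 z [-0.223  0.019 -0.975] F [ 0.02 -0.08 -0.62] w 0.649 q [ 0.01  0.42  0.06 -0.02 -1.44  1.48]
expected disc mid [ 0.50729951 -0.14359765  0.14034508]
plate [ 0.50657003 -0.14271109] 0.01931807374967692 (318.31740379333496, 190.53763580322266) (42.37432861328125, 48.23334884643555)
plate [ 0.5066463  -0.14273299] 0.018657327862598848 (318.3419780731201, 190.53654861450195) (40.48481369018555, 47.161529541015625)
((319.7314224243164, 250.0830078125), (114.48218536376953, 151.911376953125), 170.11575317382812)
disc [ 0.51506436 -0.14540372] 0.040290995365769064
((319.7100524902344, 249.2630615234375), (115.16233825683594, 146.95187377929688), 170.73020935058594)
disc [ 0.51600721 -0.14548631] 0.039049345105400306
```

View pics/w10c.png

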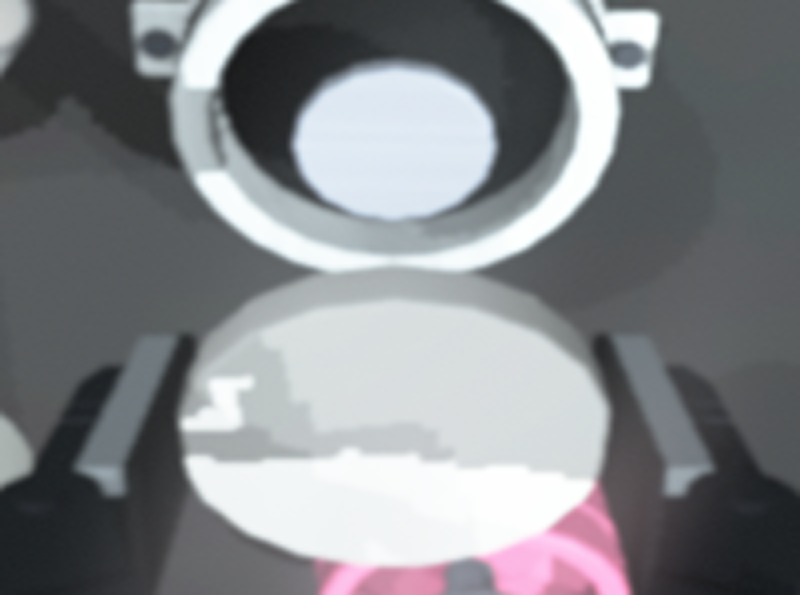

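Run:
```python
from h import *
s=where();cm=cam("wrist",s);M=R.from_rotvec(s["tool_rot"]).as_matrix()
Cm=s["tcp_pos"]+M@np.array([-.0002,-.0001,-.0125]);z=Cm[2]+.0045
print(Cm,onz(cm,[(318.8,235.1),(318.8,312),(265,268),(372.5,268)],z))
# expected
for a in (0,90,180,270):
    X=Cm+[.029*np.cos(np.radians(a-5)),.029*np.sin(np.radians(a-5)),.0045];print(a,proj(cm,X))
```

```text
t 9.3 tcp [ 0.5047 -0.1435  0.1281] yaw -4.95 z [-0.223  0.019 -0.975] F [ 0.02 -0.08 -0.62] w 0.649 q [ 0.01  0.42  0.06 -0.02 -1.44  1.48]
[ 0.50729951 -0.14359765  0.14034508] [[ 0.53316593 -0.14529998  0.14484508]
 [ 0.47461875 -0.14026276  0.14484508]
 [ 0.51349449 -0.11534809  0.14484508]
 [ 0.50865534 -0.17138495  0.14484508]]
0 [[319.98547535 230.0606035 ]]
90 [[265.10985742 272.98791017]]
180 [[319.61838211 307.86875007]]
270 [[374.46861628 273.07677109]]
```

View pics/t10.png

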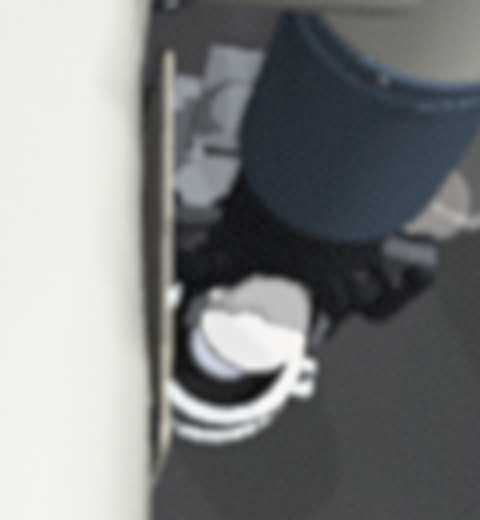

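Run:
```python
from h import *
from scipy.optimize import least_squares
im=cv2.imread("pics/t10.png");g=im.min(2)  # 4x crop
cm=cam("top")
# sample rays from disc interior point outward, lower arc, find drop
c0=np.array([250,330.]);P=[]
for a in range(20,170,6):
    d=np.array([np.cos(np.radians(a)),np.sin(np.radians(a))])
    prof=np.array([cv2.getRectSubPix(g,(1,1),tuple(c0+d*r))[0,0] for r in range(15,75)],float)
    k=np.argmin(np.diff(cv2.GaussianBlur(prof[None],(1,1),0)[0][::1]) if False else prof[4:]-prof[:-4])
    P.append((a,k+17,prof[k:k+5].round().tolist(),c0+d*(k+17)))
for p in P: print(p[0],p[1],p[2])
pts=np.array([p[3] for p in P])
for lo,hi in((40,130),(30,140)):
    sel=[(lo<=p[0]<=hi) for p in P]
    px=np.c_[330+(pts[sel][:,0]+.5)/4-.5,120+(pts[sel][:,1]+.5)/4-.5]
    X=onz(cm,px,.1445)
    f=lambda c:np.hypot(X[:,0]-c[0],X[:,1]-c[1])-.029
    r=least_squares(f,(.506,-.145),loss="soft_l1",f_scale=.0005);print(r.x,np.abs(f(r.x)).max())
```

```text
20 57 [198.0, 179.0, 161.0, 142.0, 122.0]
26 58 [220.0, 210.0, 197.0, 185.0, 176.0]
32 72 [226.0, 216.0, 207.0, 195.0, 179.0]
38 65 [218.0, 206.0, 191.0, 175.0, 162.0]
44 66 [217.0, 204.0, 189.0, 172.0, 157.0]
50 45 [212.0, 197.0, 178.0, 159.0, 141.0]
56 45 [196.0, 176.0, 157.0, 139.0, 120.0]
62 45 [176.0, 156.0, 133.0, 111.0, 92.0]
68 43 [190.0, 171.0, 148.0, 129.0, 112.0]
74 42 [188.0, 168.0, 145.0, 127.0, 109.0]
80 42 [175.0, 152.0, 133.0, 114.0, 93.0]
86 42 [165.0, 145.0, 128.0, 109.0, 85.0]
92 41 [185.0, 163.0, 145.0, 129.0, 111.0]
98 40 [198.0, 184.0, 166.0, 150.0, 137.0]
104 48 [118.0, 109.0, 99.0, 87.0, 75.0]
110 51 [138.0, 126.0, 110.0, 97.0, 85.0]
116 53 [147.0, 133.0, 117.0, 102.0, 90.0]
122 56 [138.0, 125.0, 109.0, 94.0, 81.0]
128 57 [146.0, 129.0, 115.0, 101.0, 86.0]
134 59 [142.0, 128.0, 111.0, 97.0, 81.0]
140 60 [146.0, 131.0, 116.0, 100.0, 83.0]
146 62 [131.0, 117.0, 102.0, 85.0, 66.0]
152 60 [171.0, 155.0, 136.0, 120.0, 106.0]
158 61 [157.0, 142.0, 123.0, 104.0, 88.0]
164 61 [142.0, 125.0, 111.0, 96.0, 79.0]
[ 0.50033116 -0.13614551] 0.012450832503969642
[ 0.49982708 -0.13685431] 0.014909889315432797
```

Run:
```python
from h import *
from scipy.optimize import least_squares
im=cv2.imread("pics/t10.png");g=im.min(2);cm=cam("top")
c0=np.array([250,330.])
sel={50:45,56:45,62:45,68:43,74:42,80:42,86:42,92:41,98:40}
# left edge: brightness step disc->plate
for a in(110,120,130,140,150,160,170,180,190):
    d=np.array([np.cos(np.radians(a)),np.sin(np.radians(a))])
    print(a,[int(cv2.getRectSubPix(g,(1,1),tuple(c0+d*r))[0,0]) for r in range(26,66,3)])
for a in(-40,-30,-20,-10,0,10,20):
    d=np.array([np.cos(np.radians(a)),np.sin(np.radians(a))])
    print(a,[int(cv2.getRectSubPix(g,(1,1),tuple(c0+d*r))[0,0]) for r in range(38,78,3)])
def fit(sel):
    pts=np.array([c0+r*np.array([np.cos(np.radians(a)),np.sin(np.radians(a))]) for a,r in sel.items()])
    px=np.c_[330+(pts[:,0]+.5)/4-.5,120+(pts[:,1]+.5)/4-.5];X=onz(cm,px,.1445)
    f=lambda c:np.hypot(X[:,0]-c[0],X[:,1]-c[1])-.029
    r=least_squares(f,(.506,-.145));print(r.x,np.abs(f(r.x)).max())
fit(sel);fit({**sel,20:57})
```

```text
110 [234, 235, 234, 217, 188, 174, 168, 155, 126, 85, 50, 35, 33, 36]
120 [233, 234, 229, 210, 183, 172, 182, 189, 175, 143, 99, 63, 39, 31]
130 [233, 235, 232, 220, 190, 175, 184, 197, 199, 176, 141, 92, 59, 38]
140 [233, 234, 232, 225, 196, 173, 176, 192, 202, 196, 171, 131, 83, 45]
150 [233, 234, 232, 227, 203, 171, 165, 185, 201, 203, 186, 155, 106, 61]
160 [232, 233, 234, 232, 223, 195, 173, 176, 193, 201, 188, 153, 101, 56]
170 [231, 232, 233, 234, 232, 221, 192, 176, 180, 186, 166, 124, 78, 44]
180 [232, 232, 232, 233, 234, 231, 219, 189, 163, 148, 123, 83, 45, 24]
190 [232, 233, 233, 233, 234, 236, 235, 207, 157, 114, 91, 85, 81, 66]
-40 [190, 189, 189, 190, 192, 192, 192, 187, 168, 134, 90, 52, 32, 23]
-30 [190, 189, 190, 190, 189, 191, 191, 184, 164, 124, 86, 53, 35, 29]
-20 [189, 190, 189, 189, 188, 192, 185, 166, 129, 77, 39, 23, 23, 28]
-10 [191, 188, 187, 187, 190, 185, 168, 125, 70, 41, 54, 74, 77, 61]
0 [226, 218, 211, 209, 198, 171, 135, 95, 73, 78, 93, 95, 82, 59]
10 [243, 243, 244, 246, 240, 210, 155, 106, 86, 93, 89, 79, 71, 70]
20 [244, 244, 245, 245, 243, 225, 179, 122, 82, 65, 69, 72, 71, 70]
[ 0.5044799  -0.14395291] 0.0005402924930488634
[ 0.50478464 -0.14586017] 0.0011618946271016103
```

Run:
```python
from h import *
from scipy.optimize import least_squares
cm=cam("top");c0=np.array([250,330.])
def X(sel,z):
    pts=np.array([c0+r*np.array([np.cos(np.radians(a)),np.sin(np.radians(a))]) for a,r in sel.items()])
    px=np.c_[330+(pts[:,0]+.5)/4-.5,120+(pts[:,1]+.5)/4-.5];return onz(cm,px,z)
lowr=X({56:45,62:45,68:43,74:42,80:42,86:42,92:41},.1359)
left=X({120:36.5,130:37.5,140:38.5,150:39.5,160:42,170:44.5,180:47},.1449)
right=X({-30:63,-20:61,-10:58,0:56,10:56},.1449)
for S in ([left,right],[lowr,left,right],[lowr,right]):
    A=np.vstack(S);f=lambda c:np.hypot(A[:,0]-c[0],A[:,1]-c[1])-.029
    r=least_squares(f,(.506,-.145));print(r.x,(f(r.x)*1e3).round(1))
```

```text
[ 0.50677743 -0.14440351] [-0.   0.1 -0.  -0.4 -0.2 -0.3 -0.5 -0.8 -0.6 -0.7 -0.2  1.3]
[ 0.50601605 -0.1447783 ] [ 0.4  0.8  0.2 -0.   0.2  0.4  0.  -0.6 -0.4 -0.5 -0.7 -0.4 -0.4 -0.5
 -0.9 -0.8 -1.1 -0.8  0.6]
[ 0.50549065 -0.14418156] [ 0.3  0.6 -0.1 -0.4 -0.2 -0.  -0.5 -0.2 -0.1 -0.5 -0.3  1. ]
```

>>> step_arm:
  increments: [0,5,0,22,0,0,0,0,10,0,44,0,0,0,0,14,0,60,0,0,0,0,15.5,0,68,0,0,0,0,16.2,0,70.5,0,0,0,0,16.2,0,70.5,0,0,0,0,16.2,0,70.5,0,0,0]

```text
time_s: 10.0
tcp_pos: [0.505, -0.1436, 0.0558]
tool_rot: [-3.109, 0.134, 0.353]
force: [-0.2, -0.5, -0.3]
width: 0.653
```

Run:
```python
from h import *
s=where();im=capture("wrist");cv2.imwrite("pics/w11.png",im[130:350,200:440].repeat(3,0).repeat(3,1))
t=capture("scene");cv2.imwrite("pics/s11.png",cv2.resize(t[180:300,330:470],None,fx=5,fy=5,interpolation=cv2.INTER_CUBIC));s=where()
M=R.from_rotvec(s["tool_rot"]).as_matrix();print(s["tcp_pos"]+M@np.array([-.0002,-.0001,-.0125]))
```

```text
t 10.0 tcp [ 0.505  -0.1436  0.0558] yaw -4.95 z [-0.223  0.019 -0.975] F [-0.21 -0.5  -0.3 ] w 0.653 q [ 0.01  0.48 -0.04 -0.02 -1.28  1.49]
t 10.1 tcp [ 0.5049 -0.1435  0.0556] yaw -4.96 z [-0.223  0.019 -0.975] F [-0.07 -0.33 -0.16] w 0.65 q [ 0.01  0.48 -0.04 -0.02 -1.28  1.49]
[ 0.5074873  -0.14365516  0.06785502]
```

View pics/w11.png

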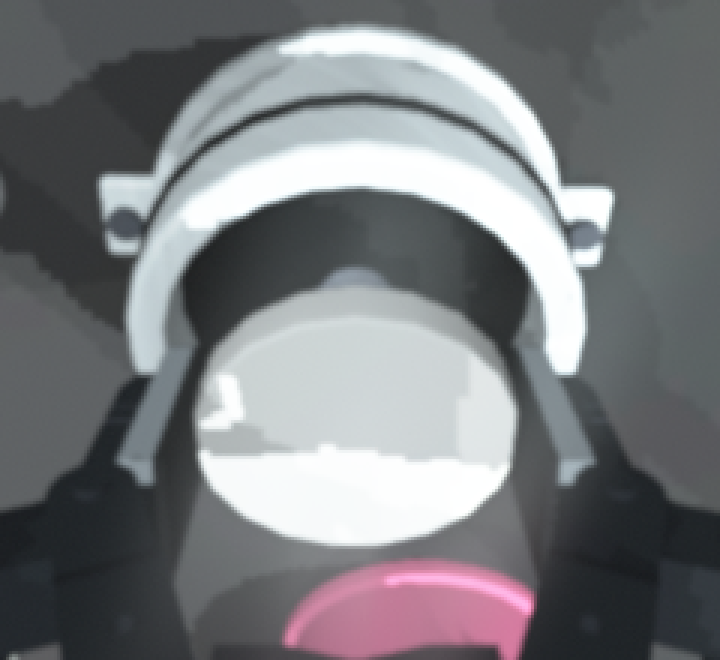

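View pics/s11.png

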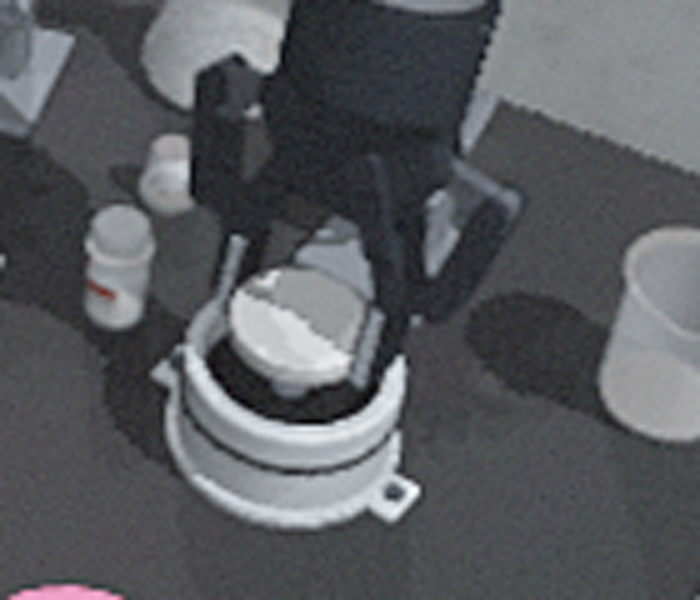

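>>> step_arm:
  increments: [0,0.4,0,2,0,0,0,0,0.8,0,3.6,0,0,0,0,0.8,0,3.6,0,0,0]

```text
time_s: 10.4
tcp_pos: [0.504, -0.1434, 0.0509]
tool_rot: [-3.108, 0.135, 0.357]
force: [0.7, 0.7, 0.1]
width: 0.647
```

Run:
```python
from h import *
s=where();t=capture("scene");cv2.imwrite("pics/s12.png",cv2.resize(t[180:300,330:470],None,fx=5,fy=5,interpolation=cv2.INTER_CUBIC));s=where()
```

```text
t 10.4 tcp [ 0.504  -0.1434  0.0509] yaw -4.97 z [-0.226  0.02  -0.974] F [0.71 0.74 0.1 ] w 0.647 q [ 0.01  0.48 -0.05 -0.02 -1.27  1.49]
t 10.45 tcp [ 0.5041 -0.1435  0.0509] yaw -4.96 z [-0.226  0.02  -0.974] F [-0.25  0.45  0.22] w 0.646 q [ 0.01  0.48 -0.05 -0.02 -1.27  1.49]
```

View pics/s12.png

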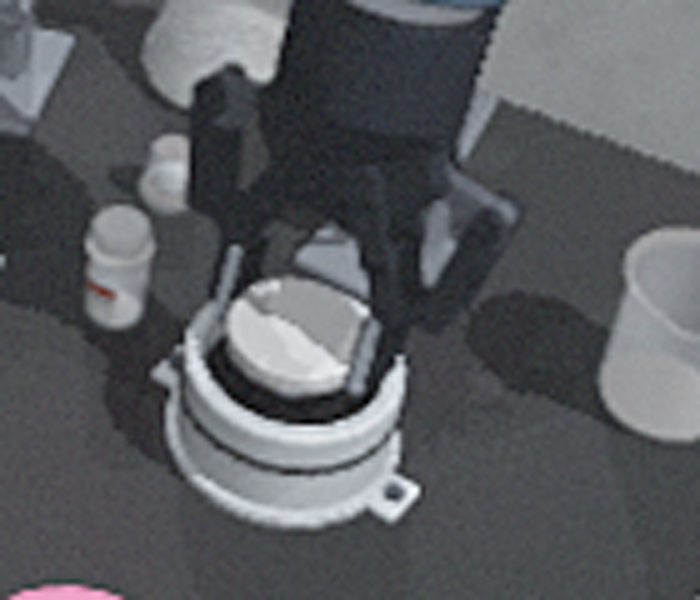

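>>> step_arm:
  increments: [0,0.2,0,0.7,0,0,0,0,0.3,0,1.3,0,0,0,0,0.3,0,1.3,0,0,0]

```text
time_s: 10.75
tcp_pos: [0.5043, -0.1435, 0.05]
tool_rot: [-3.109, 0.135, 0.355]
force: [0.0, 0.4, 1.7]
width: 0.645
```

Run:
```python
from h import *
s=where();F=[]
print(s["effort"].round(2),s["wrist_torque"].round(3))
im=capture("wrist");cv2.imwrite("pics/w13.png",im[130:350,200:440].repeat(3,0).repeat(3,1));where()
```

```text
t 10.75 tcp [ 0.5043 -0.1435  0.05  ] yaw -4.96 z [-0.225  0.019 -0.974] F [0.04 0.42 1.7 ] w 0.645 q [ 0.01  0.48 -0.05 -0.02 -1.26  1.49]
[-1.200e-01 -4.631e+01  1.967e+01  4.490e+00 -4.100e-01  2.000e-02] [ 0.026 -0.419 -0.025]
t 10.8 tcp [ 0.5043 -0.1435  0.05  ] yaw -4.96 z [-0.225  0.019 -0.974] F [0.55 0.99 1.04] w 0.649 q [ 0.01  0.48 -0.05 -0.02 -1.26  1.49]
```

View pics/w13.png

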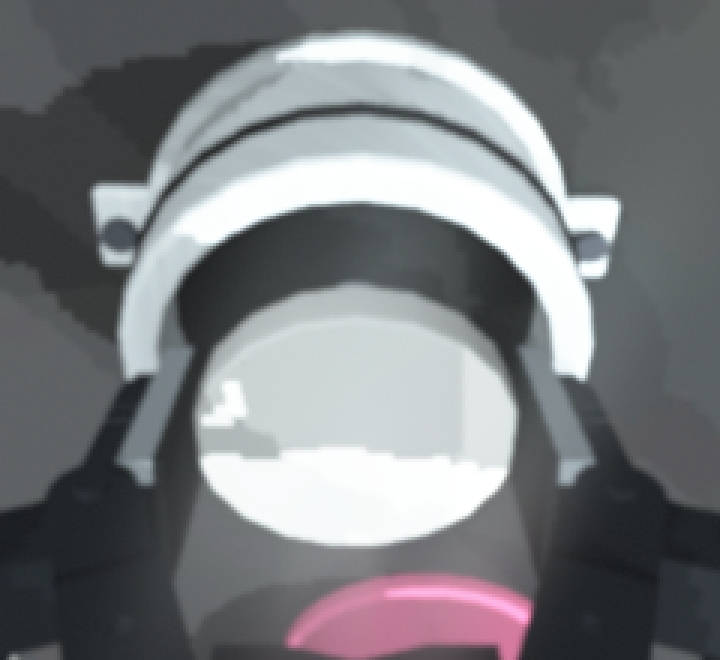

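>>> step_arm:
  increments: [0.75,0,0,0,0,0,0,0.85,0,0,0,0,0,0,1,0,0,0,0,0,0,1,0,0,0,0,0,0]

```text
time_s: 11.2
tcp_pos: [0.5042, -0.1434, 0.0497]
tool_rot: [-3.108, 0.135, 0.356]
force: [0.3, 0.3, -0.6]
width: 1.002
```

>>> step_arm:
  increments: [1,-2,0,-10,0,0,0,1,-7,0,-30,0,0,0,1,-17,0,-70,0,0,0,1,-25,0,-110,0,0,0]

```text
time_s: 11.6
tcp_pos: [0.5042, -0.1436, 0.1644]
tool_rot: [-3.109, 0.135, 0.357]
force: [1.9, -0.4, 0.5]
width: 1.003
```

Run:
```python
from h import *
s=where();im=capture("wrist");cv2.imwrite("pics/w14.png",im);cm=cam("wrist",s)
t=capture("scene");cv2.imwrite("pics/s14.png",cv2.resize(t[180:300,330:470],None,fx=5,fy=5,interpolation=cv2.INTER_CUBIC))
t=capture("top");cv2.imwrite("pics/t14.png",t);s=where()
```

```text
t 11.6 tcp [ 0.5042 -0.1436  0.1644] yaw -4.96 z [-0.226  0.019 -0.974] F [ 1.86 -0.36  0.47] w 1.003 q [ 0.01  0.39  0.12 -0.02 -1.52  1.48]
t 11.75 tcp [ 0.5067 -0.1439  0.1663] yaw -4.95 z [-0.218  0.019 -0.976] F [ 0.7  -0.21 -2.42] w 1.0 q [ 0.01  0.39  0.12 -0.02 -1.52  1.48]
```

View pics/w14.png

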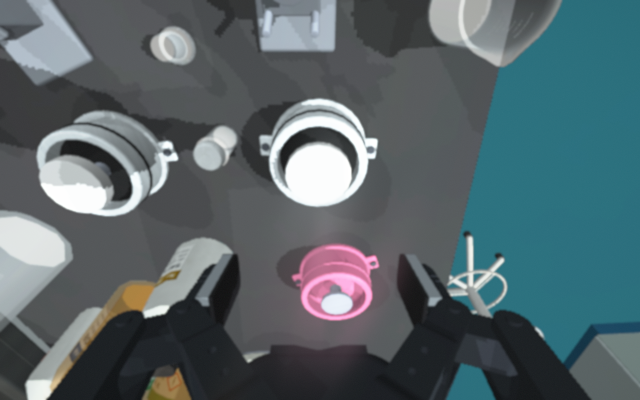

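View pics/s14.png

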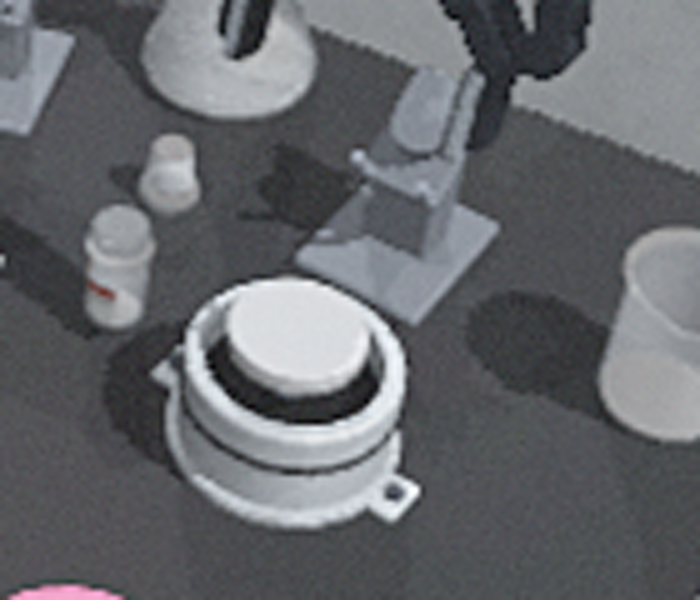

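Run:
```python
from h import *
s=state();s["tcp_pos"]=np.array([.5042,-.1436,.1644]);s["tool_rot"]=np.array([-3.109,.135,.357])
im=cv2.imread("pics/w14.png");cm=cam("wrist",s)
# disc top via ellipse of bright >225
for thr in (225,235):
    e=ell(im,(318,172),thr,50); print("wrist",e[:3]); c,r=circfit(onz(cm,e[3].astype(float),.068));print(c,r)
S=cam("scene");c=[330+297/5,180+330/5]
print("scene disc",onz(S,c,.068), "rim centre", onz(S,[330+296/5,180+368/5],.05))
T=cam("top");im=cv2.imread("pics/t14.png")
cv2.imwrite("pics/t14c.png",cv2.resize(im[150:250,330:440],None,fx=6,fy=6,interpolation=cv2.INTER_CUBIC))
```

```text
wrist ((318.4942092895508, 162.80994033813477), (82.5614242553711, 88.04383850097656), 88.490966796875)
[ 0.51457861 -0.1437287 ] 0.03636786733808101
wrist ((318.9915428161621, 162.36585235595703), (82.02676391601562, 87.0711898803711), 93.34964752197266)
[ 0.51498746 -0.14414557] 0.03599720769948361
scene disc [[ 0.50293425 -0.14508664  0.068     ]] rim centre [[ 0.49991867 -0.14851889  0.05      ]]
```

View pics/t14c.png

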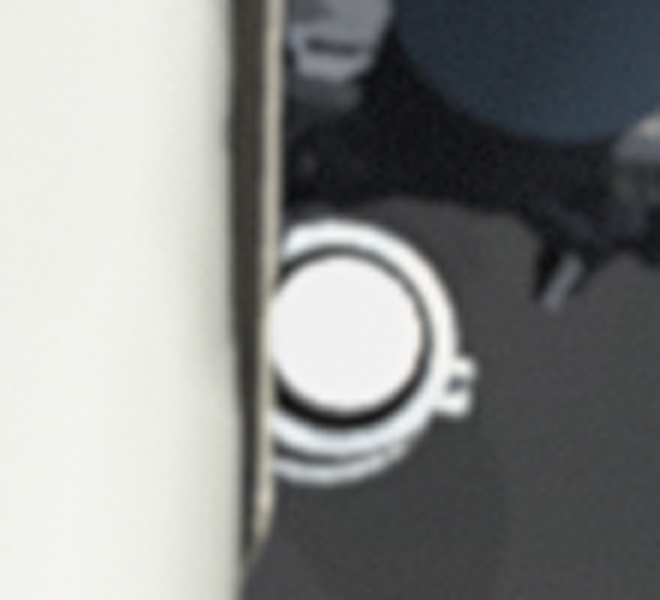

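Run:
```python
from h import *
T=cam("top");print(onz(T,[(387.08,205.25)],.068),onz(T,[(387.08,205.25)],.064))
s=where()
C=(.6375,.0945,.0874)
inc([grip(C,14.5,22,.009,.075),pose((.50,0,.20),5,0)])
```

```text
[[ 0.50444281 -0.145279    0.068     ]] [[ 0.50521713 -0.14592229  0.064     ]]
t 11.75 tcp [ 0.5067 -0.1439  0.1663] yaw -4.95 z [-0.218  0.019 -0.976] F [ 0.7  -0.21 -2.42] w 1.0 q [ 0.01  0.39  0.12 -0.02 -1.52  1.48]
inc [79.4, -236.4, 12.4] [0.028, 0.598, -0.344]
inc [-26.0, -142.7, -28.7] [-0.019, 0.22, -0.173]
```

>>> step_arm:
  increments: [1,-9,-46,-20,-0.005,0.07,-0.05,1,-18,-94,-29,-0.012,0.15,-0.11,1,-26,-142,-29,-0.019,0.22,-0.173,1,5,-175,-20,-0.01,0.33,-0.22,1,30,-200,-10,0.0,0.44,-0.27,1,55,-218,0,0.015,0.53,-0.31,1,79,-236,12,0.028,0.598,-0.344,1,79,-236,12,0.028,0.598,-0.344,1,79,-236,12,0.028,0.598,-0.344,1,79,-236,12,0.028,0.598,-0.344]

```text
time_s: 12.75
tcp_pos: [0.5995, 0.0849, 0.1342]
tool_rot: [-3.014, -0.382, -0.574]
force: [0.2, 0.4, -0.4]
width: 1.003
```

Run:
```python
from h import *
s=where();im=capture("wrist");cv2.imwrite("pics/w15.png",im);cm=cam("wrist",s);s=where()
C=(.6375,.0945,.0874)
print(proj(cm,C))
for thr in(180,200):
  e=ell(im,proj(cm,C)[0],thr);print(e[:3],onz(cm,e[0],.0874))
inc([grip(C,14.5,22,.009,.075),grip(C,14.5,22,.009,.0)])
```

```text
t 12.75 tcp [0.5995 0.0849 0.1342] yaw 14.42 z [ 0.356  0.094 -0.93 ] F [ 0.17  0.42 -0.43] w 1.003 q [ 0.44  0.18 -0.35  0.11 -0.67  1.31]
t 12.8 tcp [0.5997 0.0849 0.1344] yaw 14.4 z [ 0.356  0.094 -0.93 ] F [ 0.62  0.12 -0.18] w 0.998 q [ 0.44  0.18 -0.35  0.11 -0.67  1.31]
[[319.74939286 193.39988037]]
((321.0013656616211, 197.61164093017578), (58.925960540771484, 76.7155532836914), 38.612247467041016) [[0.63463268 0.0927806  0.0874    ]]
((320.7583122253418, 194.38259887695312), (54.039676666259766, 59.37027359008789), 83.21344757080078) [[0.63696636 0.0935709  0.0874    ]]
inc [2.7, 0.2, -1.6] [-0.002, 0.007, -0.002]
inc [20.1, 0.3, 71.4] [-0.002, 0.007, -0.002]
```

View pics/w15.png

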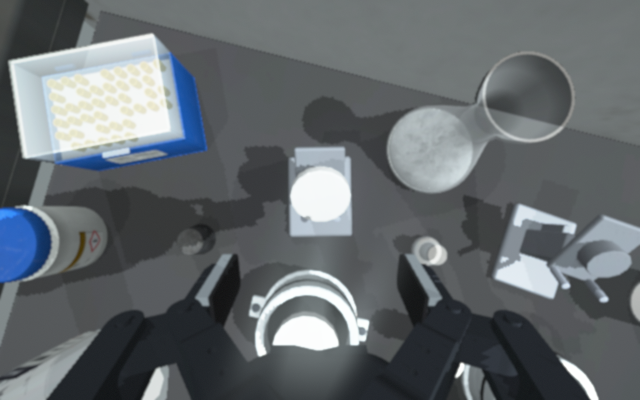

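Run:
```python
from h import *
where()
C=(.637,.0937,.0874)
inc([grip(C,14.5,28,.0075,.05),grip(C,14.5,28,.0075,.0)])
```

```text
t 12.8 tcp [0.5997 0.0849 0.1344] yaw 14.4 z [ 0.356  0.094 -0.93 ] F [ 0.62  0.12 -0.18] w 0.998 q [ 0.44  0.18 -0.35  0.11 -0.67  1.31]
inc [8.6, 0.9, 21.0] [-0.002, 0.111, -0.002]
inc [20.2, 1.0, 69.6] [-0.002, 0.111, -0.002]
```

>>> step_arm:
  increments: [1,5,0.5,10,0,0.06,0,1,8.6,1,21,-0.002,0.111,-0.002,1,12,1,36,-0.002,0.111,-0.002,1,16,1,52,-0.002,0.111,-0.002,1,19,1,64,-0.002,0.111,-0.002,1,20.2,1,69.6,-0.002,0.111,-0.002,1,20.2,1,69.6,-0.002,0.111,-0.002,1,20.2,1,69.6,-0.002,0.111,-0.002]

```text
time_s: 13.6
tcp_pos: [0.6425, 0.0954, 0.0763]
tool_rot: [-2.967, -0.379, -0.738]
force: [0.1, -0.1, 0.5]
width: 0.998
```

Run:
```python
from h import *
s=where();im=capture("wrist");cv2.imwrite("pics/w16.png",im[170:350,190:450].repeat(3,0).repeat(3,1));s=where()
C=(.637,.0937,.0874)
inc([grip(C,14.5,28,.0075,.0)])
```

```text
t 13.6 tcp [0.6425 0.0954 0.0763] yaw 14.56 z [ 0.454  0.118 -0.883] F [ 0.14 -0.06  0.48] w 0.998 q [ 0.43  0.28 -0.5   0.25 -0.32  1.18]
t 13.65 tcp [0.6425 0.0955 0.0765] yaw 14.56 z [ 0.454  0.118 -0.883] F [ 0.28  0.23 -0.53] w 1.001 q [ 0.43  0.28 -0.5   0.25 -0.32  1.18]
inc [0.6, 0.3, -0.4] [-0.0, 0.0, 0.001]
```

View pics/w16.png

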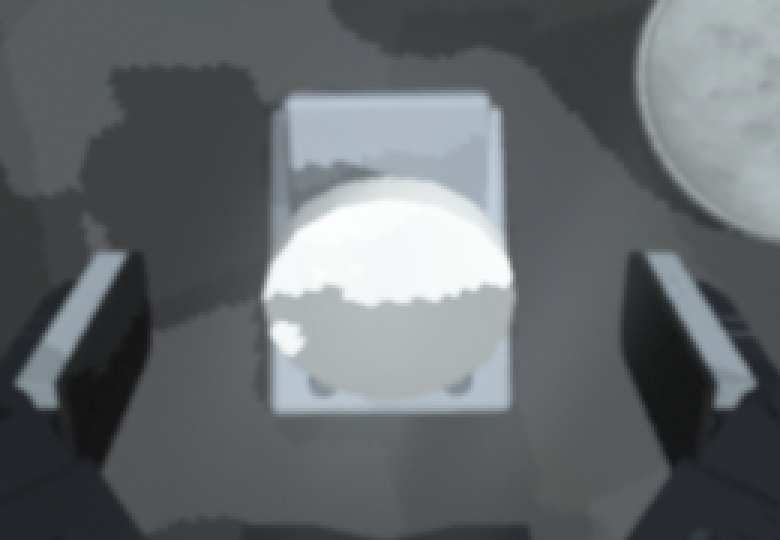

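Well centred between the fingers. I'll close, then check how deep the tips reach.

>>> step_arm:
  increments: [0.7,0.5,0.3,0,0,0,0,0,0.5,0.3,0,0,0,0,0,0.5,0.3,0,0,0,0,0,0.5,0.3,0,0,0,0,0,0.5,0.3,0,0,0,0,0,0.5,0.3,0,0,0,0,0,0.5,0.3,0,0,0,0]

```text
time_s: 14.35
tcp_pos: [0.6427, 0.0951, 0.0769]
tool_rot: [-2.967, -0.379, -0.739]
force: [-3.7, -1.6, 6.8]
width: 0.508
```

Run:
```python
from h import *
s=where();im=capture("wrist");cv2.imwrite("pics/w17.png",im[170:350,190:450].repeat(3,0).repeat(3,1))
t=capture("scene");cv2.imwrite("pics/s17.png",cv2.resize(t[110:240,270:410],None,fx=5,fy=5,interpolation=cv2.INTER_CUBIC));s=where()
```

```text
t 14.35 tcp [0.6427 0.0951 0.0769] yaw 14.56 z [ 0.454  0.118 -0.883] F [-3.66 -1.62  6.76] w 0.508 q [ 0.43  0.28 -0.49  0.25 -0.33  1.18]
t 14.45 tcp [0.6427 0.0951 0.0769] yaw 14.57 z [ 0.454  0.118 -0.883] F [-4.4  -0.73  6.64] w 0.509 q [ 0.43  0.28 -0.49  0.25 -0.33  1.18]
```

View pics/w17.png

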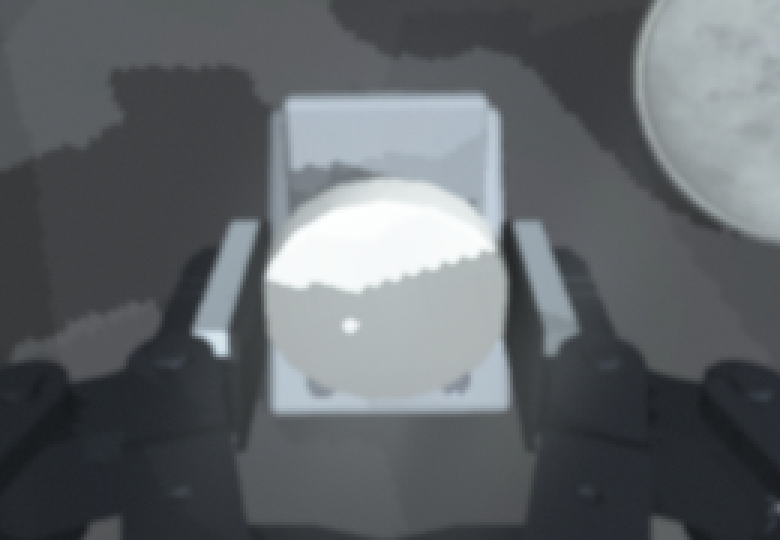

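View pics/s17.png

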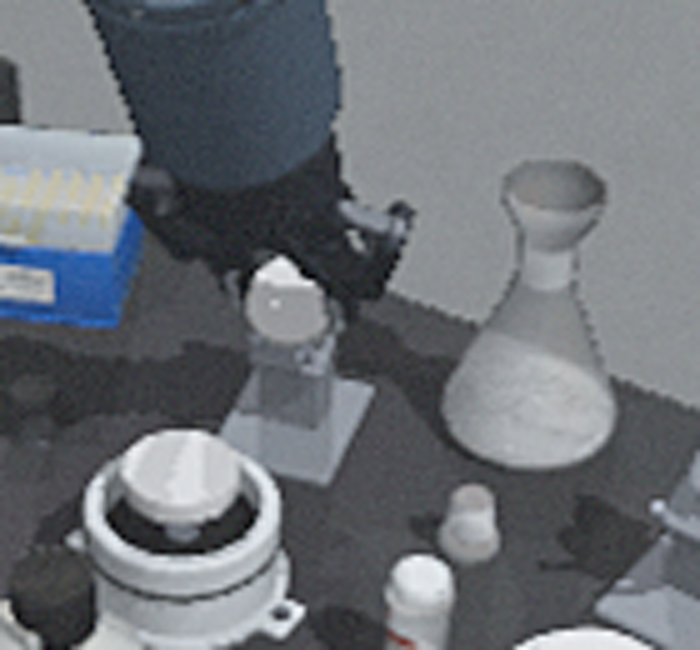

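Run:
```python
from h import *
s=where();M=R.from_rotvec(s["tool_rot"]).as_matrix()
C=np.array((.637,.0937,.0874));n=-pose((0,0,0),14.5,35)[1][:,2];Cm=C-.0045*n
o=M.T@(Cm-s["tcp_pos"]);print("o",o.round(4).tolist())
P=(.507,-.1435)
up=(s["tcp_pos"]+n*.07,M)
inc([up,place((.52,0.0),.19,o,5,-7),place(P,.15,o,-5,-7)])
```

```text
t 14.45 tcp [0.6427 0.0951 0.0769] yaw 14.57 z [ 0.454  0.118 -0.883] F [-4.4  -0.73  6.64] w 0.509 q [ 0.43  0.28 -0.49  0.25 -0.33  1.18]
o [0.0002, -0.0001, -0.0076]
inc [-8.6, -0.0, -69.5] [0.0, 0.0, 0.0]
inc [-77.6, 61.1, -160.7] [-0.031, -0.609, 0.167]
inc [-139.3, 196.5, -148.2] [-0.063, -0.604, 0.341]
```

>>> step_arm:
  increments: [0,-0.6,0,-5,0,0,0,0,-1.6,0,-13,0,0,0,0,-3.5,0,-28,0,0,0,0,-6,0,-48,0,0,0,0,-8.6,0,-70,0,0,0,0,-25,13,-95,-0.007,-0.14,0.04,0,-42,28,-118,-0.015,-0.28,0.08,0,-60,44,-140,-0.023,-0.42,0.12,0,-78,61,-160,-0.031,-0.55,0.16,0,-94,95,-160,-0.039,-0.605,0.21,0,-108,129,-158,-0.047,-0.605,0.25,0,-124,163,-154,-0.055,-0.605,0.3]

```text
time_s: 15.65
tcp_pos: [0.5081, -0.109, 0.1538]
tool_rot: [-3.131, 0.073, 0.192]
force: [0.6, -0.3, -1.5]
width: 0.51
```

Run:
```python
from h import *
s=where();o=np.array([.0002,-.0001,-.0076]);inc([place((.507,-.1435),.13,o,-5,-7)])
```

```text
t 15.65 tcp [ 0.5081 -0.109   0.1538] yaw -2.68 z [-0.122  0.007 -0.993] F [ 0.62 -0.34 -1.45] w 0.51 q [ 0.08  0.32 -0.01 -0.02 -1.37  1.45]
inc [3.3, 34.6, 31.1] [0.004, 0.0, 0.04]
```

>>> step_arm:
  increments: [0,2,17,10,0.002,0,0.02,0,3,34,25,0.004,0,0.04,0,3,34,29,0.004,0,0.04,0,3,34,29,0.004,0,0.04,0,3,34,29,0.004,0,0.04]

```text
time_s: 16.15
tcp_pos: [0.5061, -0.1415, 0.1255]
tool_rot: [-3.128, 0.133, 0.19]
force: [-0.2, 0.2, 0.0]
width: 0.503
```

Run:
```python
from h import *
s=where();im=capture("wrist");cv2.imwrite("pics/w18.png",im[130:350,190:450].repeat(3,0).repeat(3,1))
t=capture("scene");cv2.imwrite("pics/s18r.png",t);cv2.imwrite("pics/s18.png",cv2.resize(t[150:300,320:460],None,fx=5,fy=5,interpolation=cv2.INTER_CUBIC));
t=capture("top");cv2.imwrite("pics/t18.png",cv2.resize(t[150:250,330:440],None,fx=6,fy=6,interpolation=cv2.INTER_CUBIC))
s=where();M=R.from_rotvec(s["tool_rot"]).as_matrix()
print(s["tcp_pos"]+M@np.array([.0002,-.0001,-.0076]))
```

```text
t 16.15 tcp [ 0.5061 -0.1415  0.1255] yaw -4.88 z [-0.121  0.01  -0.993] F [-0.17  0.2   0.05] w 0.503 q [ 0.02  0.35 -0.04 -0.01 -1.3   1.47]
t 16.3 tcp [ 0.5063 -0.1414  0.1256] yaw -4.87 z [-0.12   0.01  -0.993] F [ 0.31  0.08 -0.37] w 0.506 q [ 0.02  0.35 -0.04 -0.01 -1.3   1.47]
[ 0.50744842 -0.14140402  0.13310888]
```

View pics/w18.png

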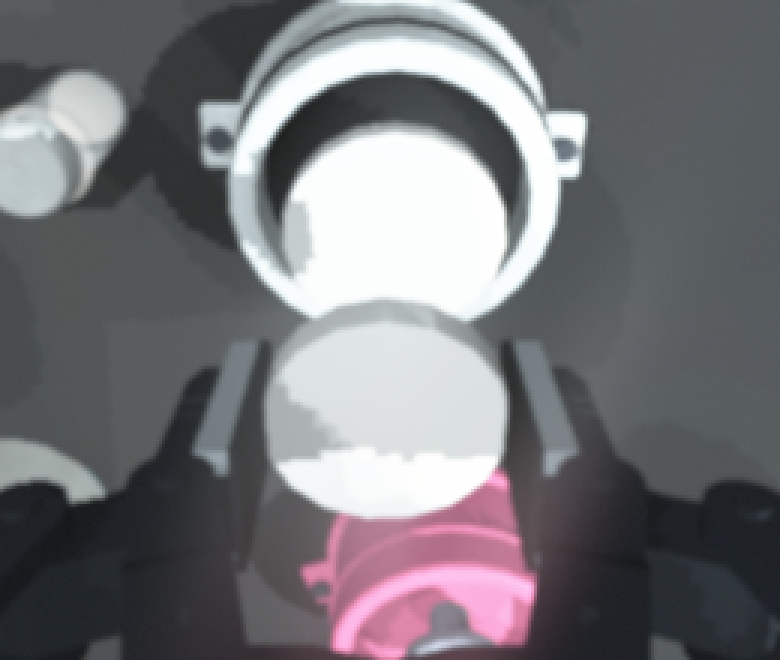

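View pics/s18.png

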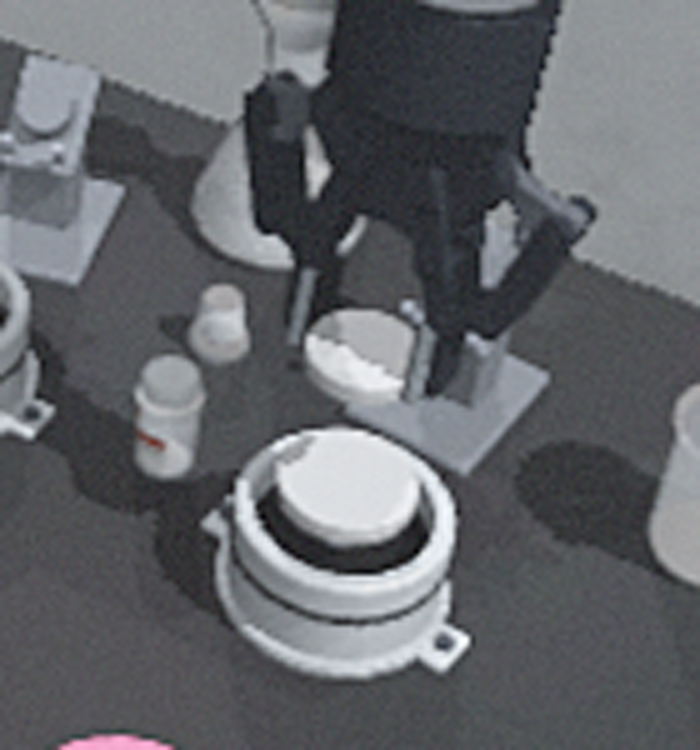

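View pics/t18.png

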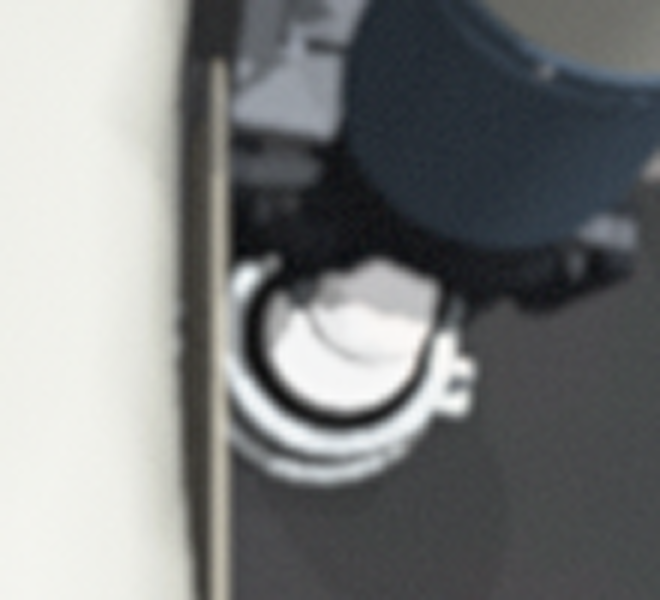

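Run:
```python
from h import *
S=cam("scene");print(onz(S,(320+361/5,150+349/5),.1376),onz(S,(320+347/5,150+485/5),.068))
print(proj(S,[(.5074,-.1414,.1376)])-[320,150], (proj(S,[(.5074,-.1414,.1376)])-[320,150])*5)
where()
o=np.array([.0002,-.0001,-.0076]);inc([place((.5065,-.1435),.0755,o,-5,-7)])
```

```text
[[ 0.50444472 -0.14113796  0.1376    ]] [[ 0.50041274 -0.14634833  0.068     ]]
[[73.00168943 69.00157735]] [[365.00844715 345.00788675]]
t 16.3 tcp [ 0.5063 -0.1414  0.1256] yaw -4.87 z [-0.12   0.01  -0.993] F [ 0.31  0.08 -0.37] w 0.506 q [ 0.02  0.35 -0.04 -0.01 -1.3   1.47]
inc [6.2, 2.1, 57.3] [0.001, -0.001, 0.002]
```

>>> step_arm:
  increments: [0,2,1,17,0.001,0,0.002,0,4,2,34,0.001,0,0.002,0,5,3,48,0.001,0,0.002,0,5.5,3,54,0.001,0,0.002,0,5.7,3,57,0.001,0,0.002,0,5.7,3,57,0.001,0,0.002,0,5.7,3,57,0.001,0,0.002]

```text
time_s: 17.0
tcp_pos: [0.5049, -0.145, 0.0683]
tool_rot: [-3.128, 0.138, 0.189]
force: [1.1, -0.5, -1.2]
width: 0.505
```

Run:
```python
from h import *
s=where();im=capture("wrist");cv2.imwrite("pics/w19.png",im[130:350,190:450].repeat(3,0).repeat(3,1))
t=capture("scene");cv2.imwrite("pics/s19.png",cv2.resize(t[190:290,340:440],None,fx=7,fy=7,interpolation=cv2.INTER_CUBIC));
s=where();M=R.from_rotvec(s["tool_rot"]).as_matrix()
print(s["tcp_pos"]+M@np.array([.0002,-.0001,-.0076]))
```

```text
t 17.0 tcp [ 0.5049 -0.145   0.0683] yaw -5.05 z [-0.12   0.011 -0.993] F [ 1.09 -0.55 -1.19] w 0.505 q [ 0.01  0.39 -0.13 -0.01 -1.17  1.48]
t 17.1 tcp [ 0.5048 -0.145   0.0683] yaw -5.05 z [-0.12   0.011 -0.993] F [ 0.25 -0.05 -0.24] w 0.506 q [ 0.01  0.39 -0.13 -0.01 -1.17  1.48]
[ 0.50594661 -0.14498497  0.07577088]
```

View pics/w19.png

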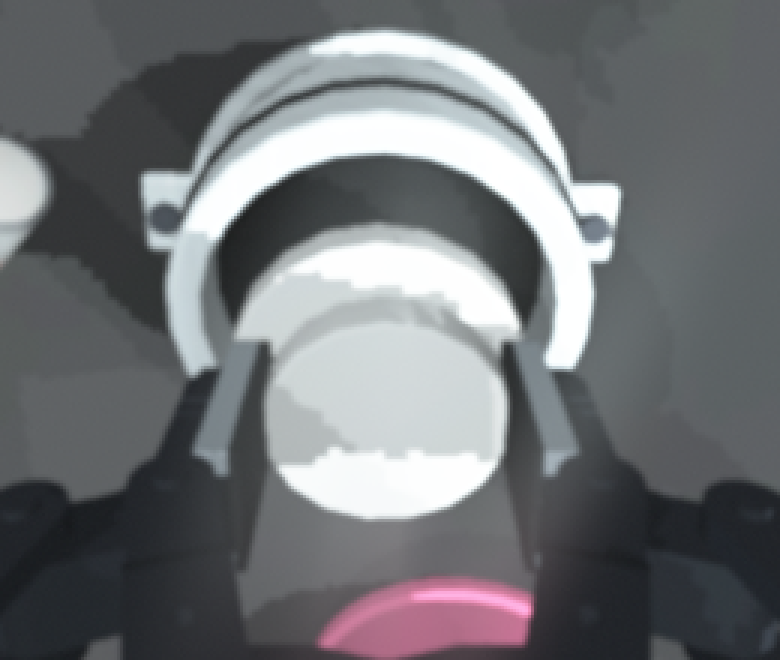

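View pics/s19.png

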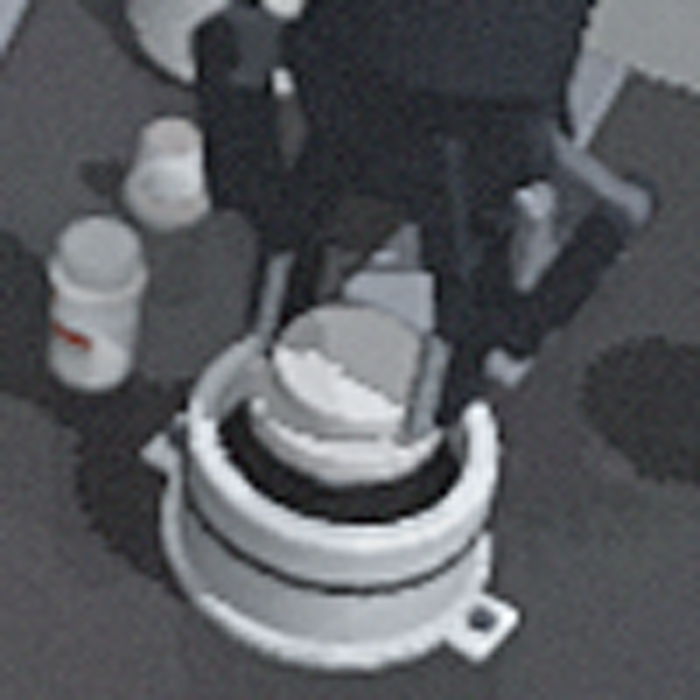

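>>> step_arm:
  increments: [0,0.2,-1,1.2,0,0,0,0,0.4,-1,2.3,0,0,0,0,0.4,-1,2.3,0,0,0]

```text
time_s: 17.4
tcp_pos: [0.5049, -0.1442, 0.0655]
tool_rot: [-3.128, 0.138, 0.19]
force: [0.0, -1.0, 1.6]
width: 0.507
```

Run:
```python
from h import *
s=where();
t=capture("scene");cv2.imwrite("pics/s20.png",cv2.resize(t[190:290,340:440],None,fx=7,fy=7,interpolation=cv2.INTER_CUBIC));
s=where();M=R.from_rotvec(s["tool_rot"]).as_matrix()
print(s["tcp_pos"]+M@np.array([.0002,-.0001,-.0076]))
```

```text
t 17.4 tcp [ 0.5049 -0.1442  0.0655] yaw -5.05 z [-0.121  0.01  -0.993] F [ 0.04 -0.98  1.56] w 0.507 q [ 0.01  0.4  -0.13 -0.01 -1.16  1.48]
t 17.45 tcp [ 0.5049 -0.1442  0.0655] yaw -5.05 z [-0.121  0.01  -0.993] F [-0.01 -1.17  2.06] w 0.506 q [ 0.01  0.4  -0.13 -0.01 -1.16  1.48]
[ 0.50597383 -0.14418814  0.07305184]
```

View pics/s20.png

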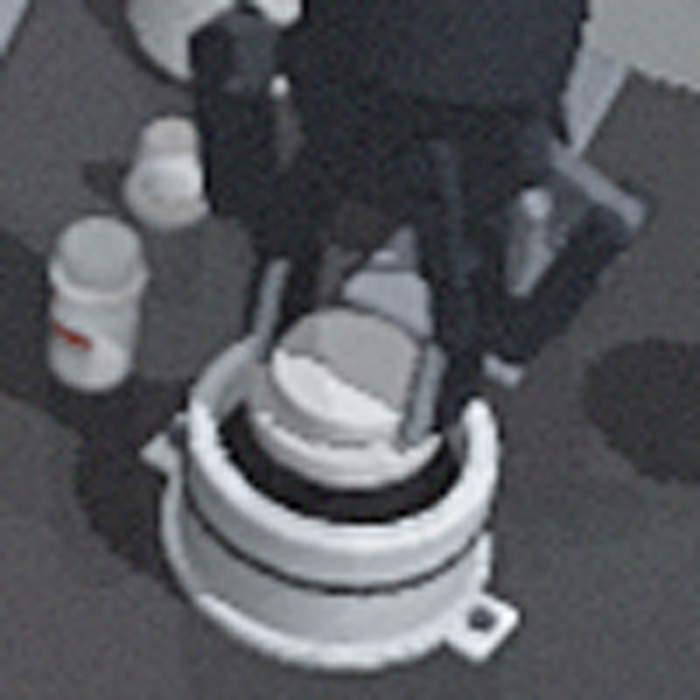

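>>> step_arm:
  increments: [0,-0.1,0,-0.7,0,0,0,0,-0.1,0,-0.7,0,0,0,0.6,-0.1,0,-0.7,0,0,0,0.75,-0.1,0,-0.7,0,0,0,1,-0.1,0,-0.7,0,0,0,1,-0.1,0,-0.7,0,0,0,1,-1.3,0,-10,0,0,0,1,-4,0,-35,0,0,0,1,-9,0,-75,0,0,0,1,-12,0,-100,0,0,0,1,-12,0,-100,0,0,0]

```text
time_s: 18.55
tcp_pos: [0.5071, -0.1446, 0.1709]
tool_rot: [-3.129, 0.138, 0.178]
force: [0.6, -0.0, -0.0]
width: 1.005
```

Run:
```python
from h import *
s=where();im=capture("wrist");cv2.imwrite("pics/w21.png",im);cv2.imwrite("pics/w21c.png",im[80:260,220:420].repeat(4,0).repeat(4,1)[:600])
t=capture("scene");cv2.imwrite("pics/s21.png",cv2.resize(t[190:290,340:440],None,fx=7,fy=7,interpolation=cv2.INTER_CUBIC[0] if False else cv2.INTER_CUBIC));
s=where()
```

```text
t 18.55 tcp [ 0.5071 -0.1446  0.1709] yaw -5.04 z [-0.113  0.009 -0.994] F [ 0.64 -0.02 -0.02] w 1.005 q [ 0.01  0.32  0.03 -0.01 -1.4   1.47]
t 18.65 tcp [ 0.505  -0.1439  0.1667] yaw -5.06 z [-0.12   0.011 -0.993] F [-0.09  0.27 -1.73] w 1.0 q [ 0.01  0.32  0.03 -0.01 -1.4   1.47]
```

View pics/w21c.png

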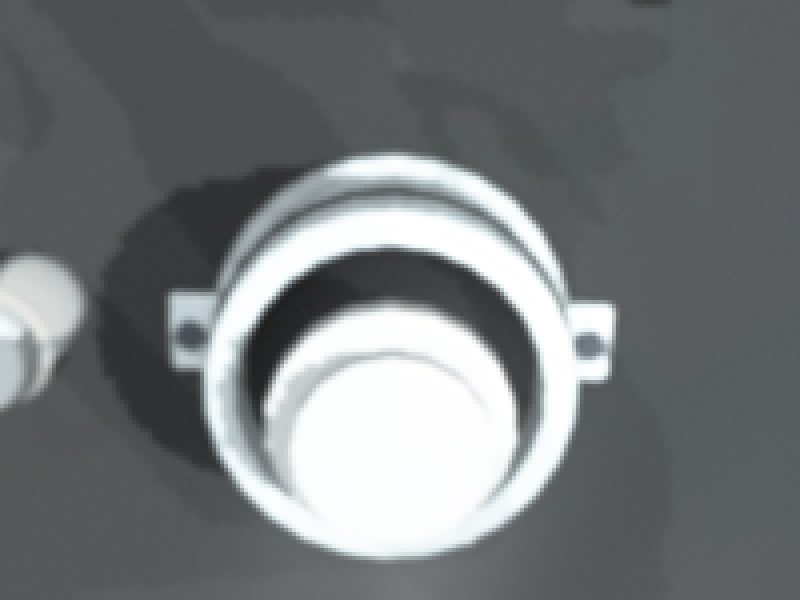

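View pics/s21.png

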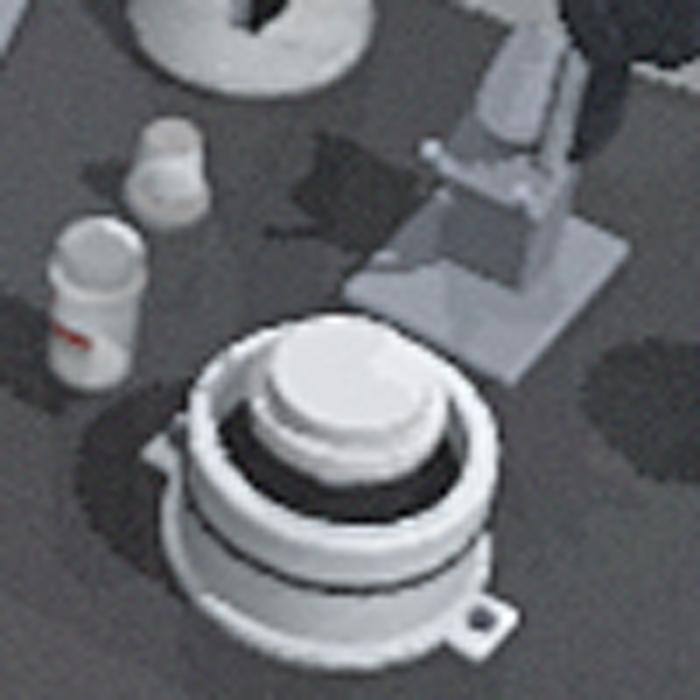

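Run:
```python
from h import *
where()
inc([pose((.506,-.144,.11),-5),pose((.506,-.144,.082),-5)])
```

```text
t 18.65 tcp [ 0.505  -0.1439  0.1667] yaw -5.06 z [-0.12   0.011 -0.993] F [-0.09  0.27 -1.73] w 1.0 q [ 0.01  0.32  0.03 -0.01 -1.4   1.47]
inc [7.9, 0.0, 56.2] [-0.001, 0.121, -0.001]
inc [11.2, 0.0, 84.0] [-0.001, 0.121, -0.001]
```

>>> step_arm:
  increments: [0,3,0,12,0,0.06,0,0,6,0,30,0,0.121,0,0,8,0,50,0,0.121,0,0,10,0,70,0,0.121,0,0,11,0,82,0,0.121,0,0,11,0,84,0,0.121,0,0,11,0,84,0,0.121,0,0,11,0,84,0,0.121,0,0,11,0,84,0,0.121,0]

```text
time_s: 19.55
tcp_pos: [0.5061, -0.1442, 0.0821]
tool_rot: [-3.138, 0.139, -0.001]
force: [0.7, 0.7, -0.4]
width: 0.002
```

Run:
```python
from h import *
s=where();im=capture("wrist");cv2.imwrite("pics/w22.png",im[150:310,220:420].repeat(4,0).repeat(4,1)[:600]);where()
```

```text
t 19.55 tcp [ 0.5061 -0.1442  0.0821] yaw -5.06 z [ 0.  0. -1.] F [ 0.74  0.67 -0.43] w 0.002 q [ 0.02  0.3  -0.22 -0.   -1.05  1.46]
t 19.6 tcp [ 0.506  -0.1441  0.082 ] yaw -5.06 z [ 0.  0. -1.] F [-0.9   0.5  -0.09] w 0.005 q [ 0.02  0.3  -0.22 -0.   -1.05  1.46]
```

View pics/w22.png

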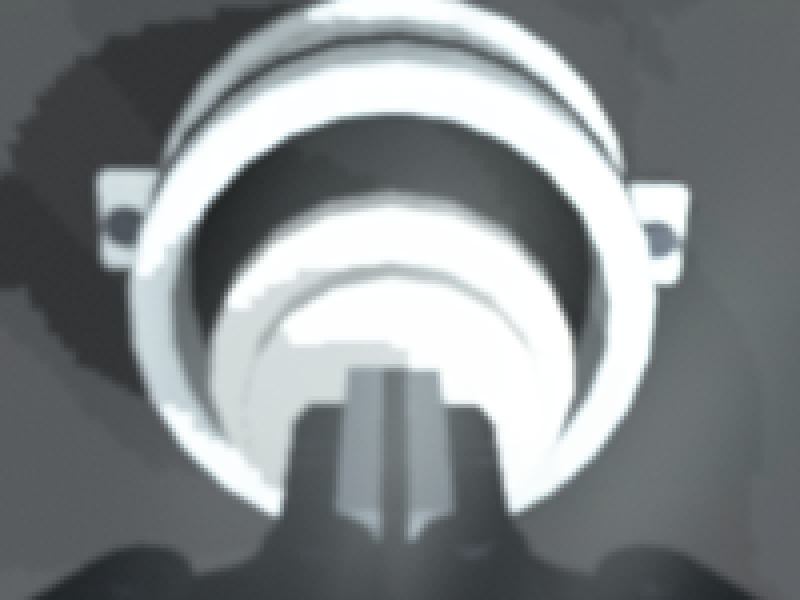

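>>> step_arm:
  increments: [0,0,0,4,0,0,0,0,0,0,8,0,0,0,0,0,0,12,0,0,0,0,0,0,16,0,0,0,0,0,0,20,0,0,0,0,0,0,23,0,0,0,0,0,0,24.5,0,0,0,0,0,0,24.5,0,0,0,0,0,0,24.5,0,0,0]

```text
time_s: 20.5
tcp_pos: [0.506, -0.1442, 0.0571]
tool_rot: [3.138, -0.138, -0.0]
force: [1.5, -0.1, 4.9]
width: -0.001
```

>>> step_arm:
  increments: [0,0,0,-4,0,0,0,0,0,0,-9,0,0,0,0,0,0,-20,0,0,0,0,0,0,-50,0,0,0,0,0,0,-100,0,0,0,0,0,0,-110,0,0,0,0,0,0,-110,0,0,0]

```text
time_s: 21.2
tcp_pos: [0.5067, -0.1442, 0.1696]
tool_rot: [-3.138, 0.139, -0.006]
force: [0.1, -0.2, -0.8]
width: -0.001
```

Run:
```python
from h import *
s=where();im=capture("wrist");cv2.imwrite("pics/w23.png",im)
t=capture("scene");cv2.imwrite("pics/s23.png",cv2.resize(t[170:290,280:440],None,fx=5,fy=5,interpolation=cv2.INTER_CUBIC));where()
```

```text
t 21.2 tcp [ 0.5067 -0.1442  0.1696] yaw -5.06 z [ 0.004  0.    -1.   ] F [ 0.05 -0.23 -0.76] w -0.001 q [ 0.02  0.23 -0.08  0.   -1.26  1.46]
t 21.3 tcp [ 0.5049 -0.1439  0.1662] yaw -5.08 z [-0.002  0.001 -1.   ] F [-0.76  1.18 -0.69] w -0.004 q [ 0.02  0.24 -0.08 -0.   -1.25  1.46]
```

View pics/w23.png

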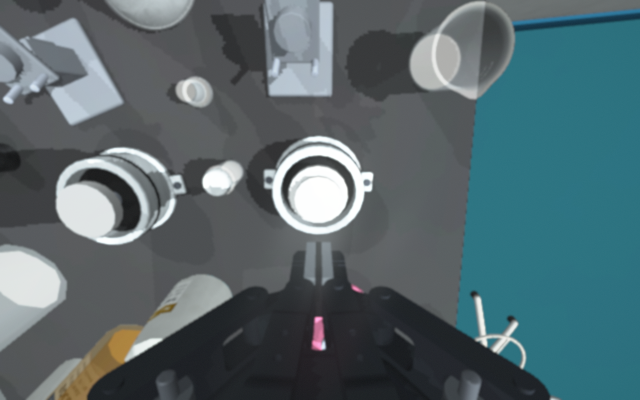

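View pics/s23.png

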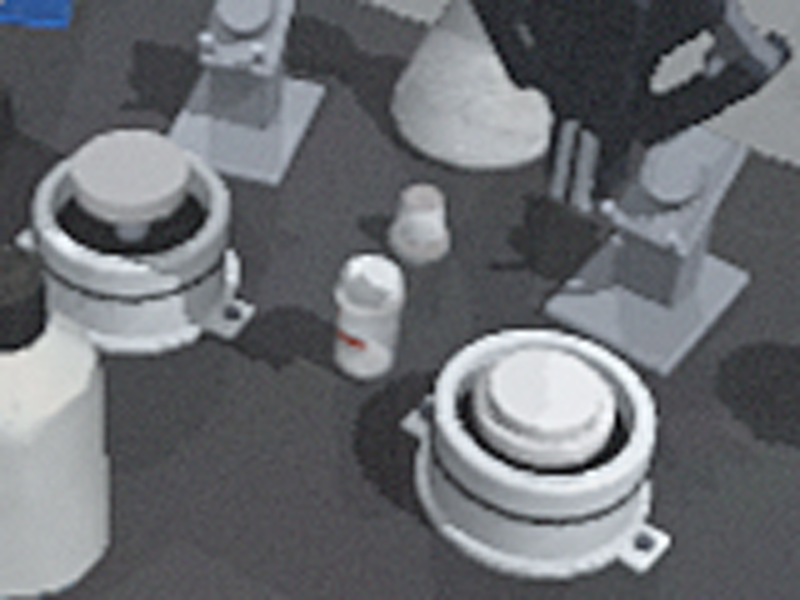

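Run:
```python
from h import *
T=cam("top");S=cam("scene")
print("bottle cap",tri(T,(309.5,262),S,(281,228)), onz(T,(309,278),0))
where();inc([pose((.50,.072,.2),0)])
```

```text
bottle cap (array([0.35856756, 0.01721016, 0.1445199 ]), np.float64(0.0013237230518333583)) [[0.32636327 0.01783311 0.        ]]
t 21.3 tcp [ 0.5049 -0.1439  0.1662] yaw -5.08 z [-0.002  0.001 -1.   ] F [-0.76  1.18 -0.69] w -0.004 q [ 0.02  0.24 -0.08 -0.   -1.25  1.46]
inc [-24.1, -214.6, -33.5] [-0.001, 0.002, -0.089]
```

>>> step_arm:
  increments: [0,-5,-45,-20,0,0,-0.02,0,-10,-90,-33,0,0,-0.04,0,-15,-135,-33,0,0,-0.06,0,-20,-180,-33,0,0,-0.08,0,-24,-215,-33,0,0,-0.089,0,-24,-215,-33,0,0,-0.089,0,-24,-215,-33,0,0,-0.089,0,-24,-215,-33,0,0,-0.089]

```text
time_s: 22.1
tcp_pos: [0.5001, 0.0714, 0.1989]
tool_rot: [3.141, 0.0, -0.005]
force: [0.4, -0.6, -0.3]
width: -0.001
```

Run:
```python
from h import *
s=where();im=capture("wrist");cv2.imwrite("pics/w24.png",im);cm=cam("wrist",s);where()
print(proj(cm,(.5125,.0716,.071)))
for thr in(190,205,215):
  e=ell(im,proj(cm,(.5125,.0716,.071))[0],thr);print(e[:3] if e else None,onz(cm,e[0],.071) if e else 0)
```

```text
t 22.1 tcp [0.5001 0.0714 0.1989] yaw 0.0 z [-0.003 -0.001 -1.   ] F [ 0.43 -0.57 -0.35] w -0.001 q [ 0.45  0.18 -0.07 -0.   -1.32  1.12]
t 22.15 tcp [0.5003 0.0712 0.1991] yaw -0.03 z [-0.003 -0.    -1.   ] F [0.5  0.27 0.02] w -0.001 q [ 0.45  0.18 -0.07 -0.   -1.32  1.12]
[[318.95488099 177.34492155]]
((315.5882682800293, 174.9355125427246), (51.683494567871094, 53.0642204284668), 76.03780364990234) [[0.51499702 0.07497608 0.071     ]]
((315.7100601196289, 174.91020584106445), (51.3629150390625, 52.29615783691406), 75.85491180419922) [[0.51502309 0.07485389 0.071     ]]
((315.7073097229004, 174.88423538208008), (51.063880920410156, 52.20405960083008), 75.57775115966797) [[0.5150499  0.07485655 0.071     ]]
```

View pics/w24.png

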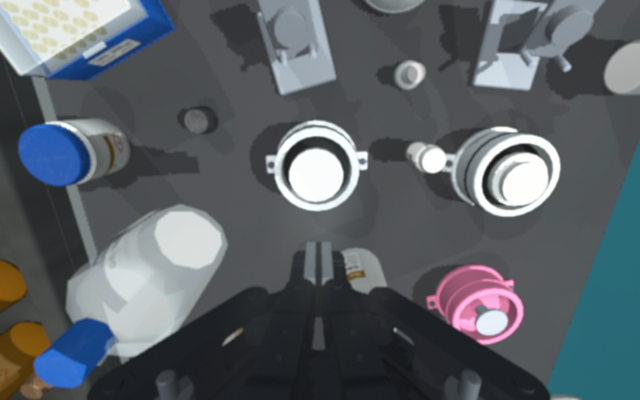

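Run:
```python
from h import *
where();inc([pose((.514,.074,.082),0)])
```

```text
t 22.15 tcp [0.5003 0.0712 0.1991] yaw -0.03 z [-0.003 -0.    -1.   ] F [0.5  0.27 0.02] w -0.001 q [ 0.45  0.18 -0.07 -0.   -1.32  1.12]
inc [14.0, -2.9, 117.0] [0.001, 0.003, -0.001]
```

>>> step_arm:
  increments: [0,8,-2,35,0,0,0,0,14,-3,70,0,0,0,0,14,-3,98,0,0,0,0,14,-3,112,0,0,0,0,14,-3,116,0,0,0,0,14,-3,116,0,0,0,0,14,-3,116,0,0,0]

```text
time_s: 22.85
tcp_pos: [0.5153, 0.0749, 0.0848]
tool_rot: [-3.141, -0.0, -0.001]
force: [-0.1, -0.5, 0.4]
width: 0.003
```

Run:
```python
from h import *
s=where();im=capture("wrist");cv2.imwrite("pics/w25.png",im[150:300,220:420].repeat(4,0).repeat(4,1)[:600])
t=capture("scene");cv2.imwrite("pics/s25.png",cv2.resize(t[140:250,260:370],None,fx=5,fy=5,interpolation=cv2.INTER_CUBIC));where()
```

```text
t 22.85 tcp [0.5153 0.0749 0.0848] yaw 0.01 z [ 0.001  0.001 -1.   ] F [-0.07 -0.54  0.43] w 0.003 q [ 0.45  0.29 -0.23 -0.   -1.05  1.13]
t 22.95 tcp [0.5153 0.0753 0.0849] yaw 0.03 z [ 0.001  0.001 -1.   ] F [-0.53  0.97 -0.33] w -0.0 q [ 0.45  0.29 -0.23 -0.   -1.05  1.13]
```

View pics/w25.png

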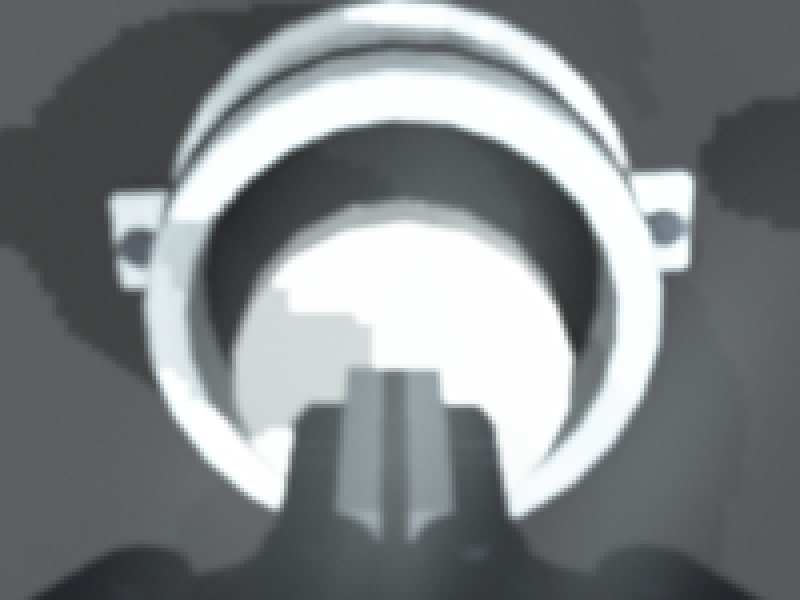

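View pics/s25.png

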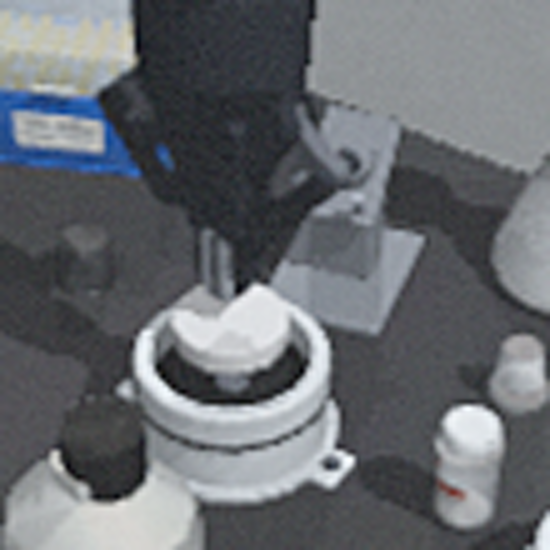

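>>> step_arm:
  increments: [0,0,1.2,5,0,0,0,0,0,1.2,9,0,0,0,0,0,1.2,13,0,0,0,0,0,1.2,17,0,0,0,0,0,1.2,21,0,0,0,0,0,1.2,25,0,0,0,0,0,1.2,29,0,0,0,0,0,1.2,32,0,0,0,0,0,1.2,33,0,0,0,0,0,1.2,33,0,0,0,0,0,1.2,33,0,0,0]

```text
time_s: 24.05
tcp_pos: [0.5144, 0.0739, 0.0511]
tool_rot: [-3.142, -0.001, 0.002]
force: [-2.9, 0.2, 7.7]
width: 0.0
```

>>> step_arm:
  increments: [0,0,0,-4,0,0,0,0,0,0,-9,0,0,0,0,0,0,-20,0,0,0,0,0,0,-50,0,0,0,0,-10,0,-100,0,0,0,0,-20,0,-130,0,0,0,0,-20,0,-130,0,0,0,0,-20,0,-130,0,0,0]

```text
time_s: 24.85
tcp_pos: [0.4948, 0.0743, 0.1818]
tool_rot: [-3.14, -0.001, -0.001]
force: [0.0, 0.3, -1.1]
width: -0.0
```

Run:
```python
from h import *
s=where();im=capture("wrist");cv2.imwrite("pics/w26.png",im);cm=cam("wrist",s)
t=capture("scene");cv2.imwrite("pics/s26.png",cv2.resize(t[150:290,270:440],None,fx=4.5,fy=4.2,interpolation=cv2.INTER_CUBIC));where()
for n,p,z in(("thick",(.514,.074,.0576),.0576),("narrow",(.506,-.144,.0636),.0636)):
  for thr in (205,225):
    q=proj(cm,p)[0];e=ell(im,q,thr);print(n,thr,q,e[:3] if e else None,onz(cm,e[0],z) if e else 0)
```

```text
t 24.85 tcp [0.4948 0.0743 0.1818] yaw 0.04 z [ 0.001  0.002 -1.   ] F [ 0.04  0.26 -1.14] w -0.0 q [ 0.46  0.18 -0.12 -0.   -1.27  1.11]
t 24.95 tcp [0.4941 0.0738 0.1799] yaw 0.03 z [-0.003 -0.    -1.   ] F [ 0.96  0.01 -0.55] w 0.003 q [ 0.46  0.18 -0.12 -0.   -1.27  1.11]
thick 205 [319.74384236 172.0786058 ] ((318.7633247375488, 171.00569915771484), (52.37209701538086, 53.57692337036133), 75.97142028808594) [[0.51508251 0.07496746 0.0576    ]]
thick 225 [319.74384236 172.0786058 ] ((318.82027435302734, 171.03921127319336), (51.857177734375, 53.145809173583984), 79.46065521240234) [[0.51504876 0.07491136 0.0576    ]]
narrow 205 [543.77782938 181.71205962] ((532.5270004272461, 175.0324592590332), (76.64315032958984, 98.25379943847656), 51.43593215942383) [[ 0.51267975 -0.13138501  0.0636    ]]
narrow 225 [543.77782938 181.71205962] ((532.6684341430664, 175.0484161376953), (75.82653045654297, 97.50633239746094), 51.99473571777344) [[ 0.51266399 -0.13152527  0.0636    ]]
```

View pics/w26.png

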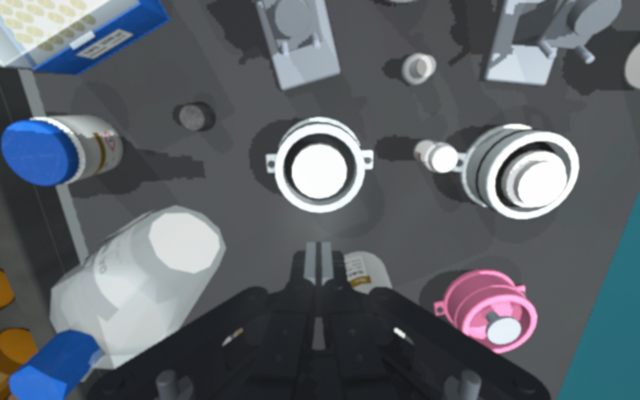

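View pics/s26.png

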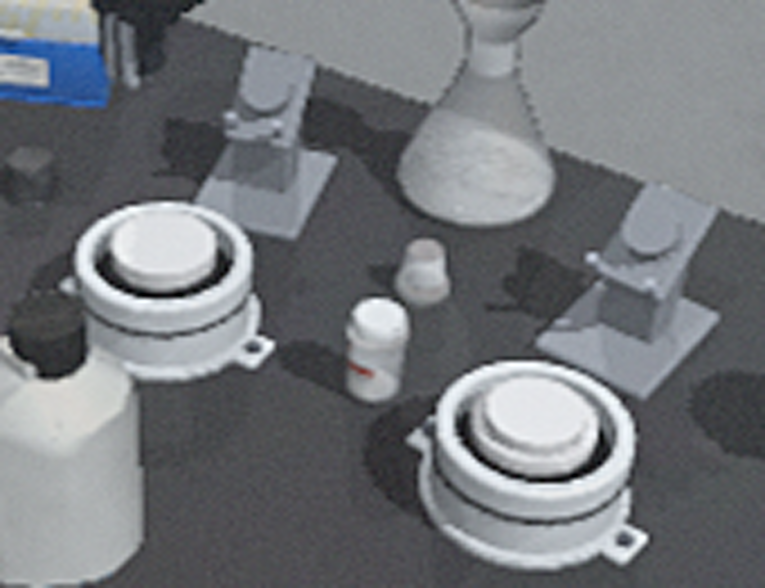

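Both plates are down, with the thick disc centred at (319,171) and the stack at (540,175). I'll let it settle briefly, then hand in.

>>> step_arm:
  increments: [0,0,0,-20,0,0,0,0,0,0,-20,0,0,0,0,0,0,-20,0,0,0,0,0,0,-20,0,0,0,0,0,0,-20,0,0,0]

```text
time_s: 25.45
tcp_pos: [0.4942, 0.0738, 0.1998]
tool_rot: [3.141, 0.001, -0.005]
force: [-0.1, 0.5, -0.6]
width: -0.005
```

Run:
```python
from h import *
where();print(job_done())
```

```text
t 25.45 tcp [0.4942 0.0738 0.1998] yaw 0.03 z [-0.003 -0.    -1.   ] F [-0.09  0.55 -0.6 ] w -0.005 q [ 0.46  0.17 -0.08 -0.   -1.32  1.11]
the job is handed in; nothing more can be done
None
```

I did every step of the task and handed it in at about 25.5 s. The hand-in reports no verdict, so success rests on my own last checks.

I pressed holder_1's empty plate up. I then stacked the wide and narrow discs on it, pressed the stack down until it latched, and latched holder_2 with its thick disc.

**Last pictures:**
- Both plates are down and all three discs lie flat.
- The stack looks centred to about 2 mm.
- The thick disc reads the same as before its press, about (0.515, 0.075).
- The glassware near the holders and the pink look-alike appear unmoved.

**What disagreed or went wrong:**
- The three cameras differed by 2–3 mm on positions, and the placing used values between them. An early top-view reading put the wide disc up to 1.7 mm off along x.
- The last automatic ellipse fit of the narrow disc merged with the wide disc and rim. I judged that one by eye.
- The first approach to the wide disc at the full 35° tilt ran into the q5 limit (-0.07). I backed off and gripped the wide disc with the tool tilted 22° and the narrow disc at 28°.

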